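# Empties through the soak-box flap

### The job

Clear the empties for washing: push the two plating rings that wait on the soak box's ledge, and the empty sauce cup from the white board, through the sprung flap of the steel soak box, so that all three lie inside it and the flap has swung fully shut behind them. Leave the two filled sauce cups, the spice shaker, the squeeze bottles and the pepper mill where they stand, without knocking them over.

Things in the scene. Friction and masses are not known exactly. Their poses are not given: they have to be found in the camera images.
- soak_box: Fixed steel box, 170 deep x 260 wide x 235 mm high, cover closed; the black flap in its front is the only way in; a bare ledge juts out before the flap. Origin on the worktop 35 mm behind the flap; x points in through the flap, y left, z up. Inside: x -0.035 to 0.131, y +-0.126, floor z 0.012. Right behind the flap it drops steeply: an item pushed until its middle is past the flap falls in
- sill (a point): Middle of the flap's sill, the box's (-0.035, 0, 0.140), same axes. The opening reaches 80 mm to either side and 74 mm up; steel jambs close the front beyond, to 130 mm either side; front face 4 mm before the point; front and cover end 235 mm above the worktop, the cover juts 7 mm out past the point
- ledge (a point): Middle of the ledge's top, the box's (-0.080, 0, 0.140), level with the sill. The ledge runs 45 mm fore and aft of it and 130 mm to either side; its side edges are turned up 4 mm
- flap (a joint): The flap's angle: 0 hanging shut, grows as its lower edge swings into the box, up to 1.5 rad. It hinges 74 mm above the sill; a weak spring and its weight shut it (under 1 N to push)
- ring_large: Plating ring, bare steel tube open at both ends, 68 mm outer diameter, 45 high, about 90 g; starts upright on the ledge, to the left or right, partly in front of a jamb; origin at the centre of its underside, z up
- ring_small: Plating ring, bare steel tube open at both ends, 58 mm outer diameter, 50 high, about 90 g; starts upright on the other half of the ledge, partly in front of a jamb; origin at the centre of its underside, z up
- cup_empty: Empty round steel sauce cup, 65 mm wide at the rim, 52 at the foot, 42 high, about 90 g; starts upright on the board; origin at the centre of its underside, z up
- cup_red: Steel sauce cup of the same size, filled with red sauce; stands on the board and stays; origin at the centre of its underside, z up
- cup_yellow: Steel sauce cup of the same size, filled with yellow sauce; stands on the board and stays; origin at the centre of its underside, z up
- shaker: White spice shaker with a pierced white cap, 55 mm wide, 94 high; stands on the board and stays; origin at the centre of its underside, z up
- bottle_red: Red squeeze bottle, 55 mm wide, 216 high, in the middle of the board among the cups; stays; origin at the centre of its underside, z up
- bottle_yellow: Yellow squeeze bottle, 55 mm wide, 216 high, on the worktop behind the board; stays; origin at the centre of its underside, z up
- mill: Wooden pepper mill, 56 mm wide, 155 high, on the worktop behind the board; stays; origin at the centre of its underside, z up
- board: White cutting board, fixed, 215 (x) x 300 (y) x 18 mm; origin at the centre of its underside

How it is judged:
By the outcome, as a careful person would: the job done as asked, in the order asked, and still so for the second after the job is handed in, with the robot touching nothing.
It also fails if it takes over 69 s, if anything falls off the work surface, if the arm or the gripper's body presses on something with over 40 N, if the wrist force passes 120 N, or if a joint passes its speed limit or range.

### The arm

A 7-joint arm with a two-finger parallel gripper is mounted at the origin on a cart in front of the work surface, level with it; the furniture and walls round the work are solid. World frame = base frame: x ahead of the robot, y to its left, z up, the work surface at z = 0. Lengths are in m, angles in rad, forces in N, time in s.
With the tool pointing down it reaches from about 0.4 to 0.85 m from the base axis. Payload 4.5 kg.
Tool frame: the origin (TCP) lies at the very end of the fingers, on their centre line; the grasp point (between the pads) lies 19 mm behind it (grip_point_offset is the distance from the TCP to the grasp point, in m); z points along the fingers, y is the line along which they close (so a half turn about z gives the same grasp; the last joint's range is limited). The gripper opens to 88 mm and grips with 3 to 60 N. Pads are 18 mm wide; open, the fingers measure 123 mm over their backs; the gripper's body (75 mm by 187 mm) begins 45 mm behind the grasp point.
Start: joints at [-1.182, 0.689, -0.195, 1.565, 0.157, 0.902, -0.215], TCP at [0.217, 0.586, 0.213] pointing down, gripper open.
Joint ranges: [-3.01, 3.01], [-0.46, 2.08], [-1.47, 1.51], [0.13, 2.56], [-1, 4.14], [0.04, 2.09], [-2.66, 2.66]. Speed limits (rad/s): [2.57, 2.57, 3.14, 3.14, 3.14, 3.14, 3.14].

### API

Orientations are given as a unit quaternion [x, y, z, w].
In Python, from plant import get_state, snapshot, camera_params, finish_job, grip_point_offset gives the robot as it stands.
- The arm moves only by the shell command python3 -m handwheel 'ROWS' [FORCE]. ROWS is a JSON list of rows, 1 to 10 of them, each of 7 numbers: the opening from 0.0 (shut) to 1.0 (fully open), then dx, dy, dz in m, then a rotation vector rx, ry, rz in rad; each row is the pose to reach, as a shift and turn from the pose commanded when the command began, along the tool's axes at that moment; what a row does not reach only later rows make up. A row lasts 1/10 s, in which the tool goes at most 0.05 m and 0.15 rad, less where a joint would pass 70% of its speed; a pose out of reach is approached as far as the arm can. The fingers move at their own pace and stop on an object; FORCE is the grip in N (left out, the last holds). Time passes only in rows, so rows that do not move let the fingers close. It prints the time, the measured TCP pose, the force, the opening and the grip force at its end.
- get_state(): the state, without advancing time (a new reading comes with each control period).
- snapshot(name): name is "scene" or "top"; returns (picture, depth): 400x640x3 uint8, red, green, blue; 400x640 float32, m along the optical axis (not along the pixel's ray), 0 where there is no reading.
- camera_params(name): a dict with "fx", "fy", "cx", "cy" (pixels), "k1" (the pictures are not rectified: a ray, as slopes to the right and down, at radius r is drawn at 1 + k1 r^2 times it, then the intrinsics apply), "rvec" (rotation vector, rad) and "tvec" (3), from world to camera coordinates, as OpenCV has them. Camera axes: x right, y down, z forward; pixel columns grow to the right and rows downward; lengths in m; the calibration is good to about 2 mm. A picture is of the moment at which its call begins. camera_params takes no time and is no camera call.
- finish_job(): hands the job in; it is judged then, once.
The state is a dict: "clock": time; "q": joint angles; "qd": joint speeds; "joint_torque": joint torques, N m; "tool_pos": TCP position; "eef_rot": TCP orientation; "contact_force": force on the tool from outside, world axes, zero at the start; "moment": the same for the moment, N m; "opening": opening from 0.0 (shut) to 1.0 (fully open); "finger_force": force on a finger pad.
Only numpy, scipy, OpenCV 4.12 (cv2) and the standard library are available. Lean on these libraries where they do the work, as an engineer would, in place of code of your own. Each camera call takes 0.05 s, during which the arm holds its last target. There are 200 camera calls.

## Working session

There is one attempt and no reset: what is moved stays moved. The work goes in short steps, Python scripts to look and compute and a shell command to move; the robot and the scene stay as the last step left them, time stands still between calls to the robot, and variables do not carry over. Pictures are saved under pics/ and viewed, at most 10 in all, crops included, and the job is handed in when it is done.

```bash
mkdir -p pics; ls; cat > h.py <<'E'
import numpy as np, cv2
from plant import *
from scipy.spatial.transform import Rotation as R
def cloud(name):
    im,d=snapshot(name); p=camera_params(name)
    h,w=d.shape
    v,u=np.mgrid[0:h,0:w].astype(float)
    x=(u-p["cx"])/p["fx"]; y=(v-p["cy"])/p["fy"]
    a,b=x.copy(),y.copy()
    for _ in range(15):
        s=1+p["k1"]*(a*a+b*b); a,b=x/s,y/s
    Rm=cv2.Rodrigues(np.array(p["rvec"],float))[0]; t=np.array(p["tvec"],float).ravel()
    P=(np.dstack([a,b,np.ones_like(a)])*d[...,None]-t)@Rm
    P[d==0]=np.nan
    return im,d,P
E
python3 - <<'E'
from h import *
s=get_state();print(s["tool_pos"],s["eef_rot"],s["opening"],s["clock"]);print(grip_point_offset if not callable(grip_point_offset) else grip_point_offset())
for n in("scene","top"):
    im,d,P=cloud(n);cv2.imwrite(f"pics/{n}0.png",im[...,::-1]);np.savez(f"{n}0.npz",im=im,d=d,P=P)
    print(n,camera_params(n),(d>0).mean())
E
```

```text
pics
[0.2169419  0.58542546 0.21171786] [ 1.76441670e-01  9.84310682e-01 -8.98262069e-04 -1.04211027e-04] 1.0022343746048277 0.0
0.0187
scene {'fx': 362.1257734202861, 'fy': 362.1257734202861, 'cx': 320.51658140653626, 'cy': 197.65991122045952, 'k1': -0.0264334615710267, 'rvec': array([ 1.96615589, -0.49771766,  0.28389787]), 'tvec': array([-0.49353444,  0.21655755,  0.77417505])} 0.96839453125
top {'fx': 457.195662787146, 'fy': 457.195662787146, 'cx': 318.02401480405194, 'cy': 195.77126203718504, 'k1': -0.03683027863695036, 'rvec': array([ 2.20596058, -2.19434066,  0.05842972]), 'tvec': array([-0.0373562 ,  0.55799127,  1.48772725])} 0.99584765625
```

View pics/scene0.png

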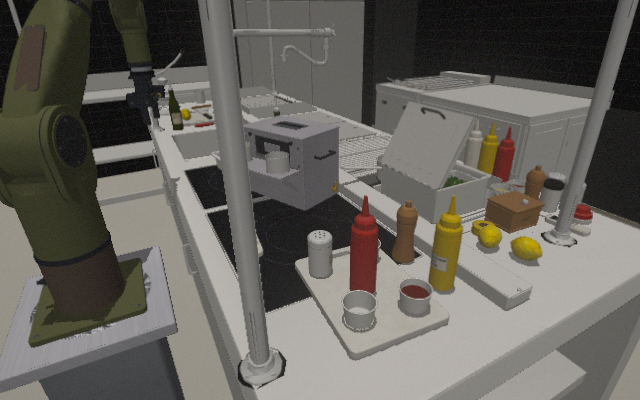

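View pics/top0.png

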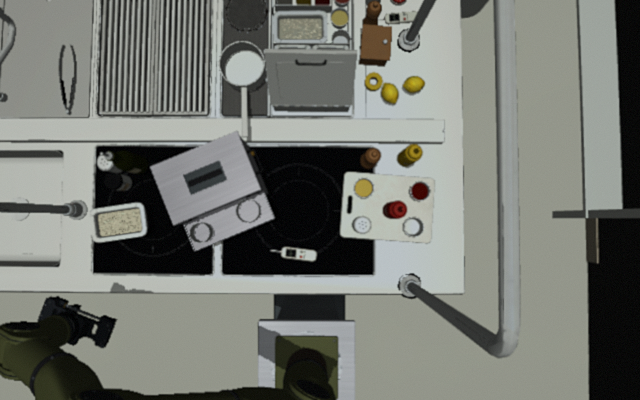

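The scene view shows the empty cup at (359,310), red cup at (415,297), red bottle at (364,255) and the shaker at (320,255). The top view shows the box at about (210,180), rings at (202,231) and (249,210), the empty cup at (412,227), and a post at (410,285).

```bash
python3 - <<'E'
from h import *
t=np.load("top0.npz");s=np.load("scene0.npz")
P=t["P"];im=t["im"]
def reg(P,u0,u1,v0,v1,zlo,zhi):
    Q=P[v0:v1,u0:u1].reshape(-1,3);Q=Q[(Q[:,2]>zlo)&(Q[:,2]<zhi)];return Q
for n,(u,v,r) in dict(ringL=(202,231,14),ringR=(249,210,15),empty=(412,227,13),red=(420,190,12),yel=(363,187,12),shaker=(362,224,12),bred=(397,209,14),byel=(411,155,14),mill=(371,158,13),board=(388,207,50)).items():
    Q=P[v-r:v+r,u-r:u+r].reshape(-1,3)
    print(n,np.round(P[v,u],3),"z pct",np.round(np.nanpercentile(Q[:,2],[5,50,95,99]),3))
# box cover
m=(P[...,2]>0.222)&(P[...,2]<0.26); m[:,300:]=0;m[:, :140]=0;m[:120]=0;m[260:]=0
n,l,st,c=cv2.connectedComponentsWithStats(m.astype(np.uint8));k=1+st[1:,4].argmax()
Q=P[l==k]; print("cover z",np.median(Q[:,2]),len(Q)); rc=cv2.minAreaRect((Q[:,:2]*1000).astype(np.float32));print(rc,cv2.boxPoints(rc))
m=(P[...,2]>0.125)&(P[...,2]<0.155); m[:,300:]=0;m[:, :140]=0;m[:120]=0;m[260:]=0
n,l,st,c=cv2.connectedComponentsWithStats(m.astype(np.uint8));k=1+st[1:,4].argmax()
Q=P[l==k]; print("ledge z",np.median(Q[:,2]),len(Q)); rc=cv2.minAreaRect((Q[:,:2]*1000).astype(np.float32));print(rc,cv2.boxPoints(rc))
# rims
for nm,(zl,zh,box) in dict(rings=(0.172,0.215,(170,290,190,260)),cups=(0.045,0.085,(340,440,170,245)),).items():
  for cam,PP in(("top",P),):
    u0,u1,v0,v1=box
    m=np.zeros(P.shape[:2],np.uint8);m[v0:v1,u0:u1]=((PP[...,2]>zl)&(PP[...,2]<zh))[v0:v1,u0:u1]
    n,l,st,c=cv2.connectedComponentsWithStats(m)
    for i in range(1,n):
      if st[i,4]>12:
        Q=PP[l==i];(cx,cy),r=cv2.minEnclosingCircle((Q[:,:2]*1000).astype(np.float32));print(nm,c[i].round(),st[i,4],"c",round(cx),round(cy),"r",round(r,1),"z",np.median(Q[:,2]).round(3))
# scene checks
P2=s["P"]
m=(P2[...,0]>0.3)&(P2[...,0]<0.8)&(P2[...,1]<-0.1)&(P2[...,1]>-0.5)&(P2[...,2]>0.03)
n,l,st,c=cv2.connectedComponentsWithStats(m.astype(np.uint8))
for i in range(1,n):
  if st[i,4]>60:
    Q=P2[l==i];print("scene",c[i].round(),st[i],np.round(Q.min(0),3),np.round(Q.max(0),3))
cv2.imwrite("pics/t1.png",cv2.resize(im[120:300,140:450][...,::-1],None,fx=2.5,fy=2.5,interpolation=cv2.INTER_CUBIC))
cv2.imwrite("pics/s1.png",cv2.resize(s["im"][100:340,200:470][...,::-1],None,fx=2.5,fy=2.5,interpolation=cv2.INTER_CUBIC)[:600,:])
E
```

```text
ringL [0.445 0.313 0.142] z pct [0.136 0.143 0.191 0.226]
ringR [0.508 0.173 0.142] z pct [0.137 0.142 0.217 0.237]
empty [ 0.458 -0.339  0.032] z pct [0.015 0.022 0.062 0.187]
red [ 0.577 -0.362  0.049] z pct [0.015 0.042 0.06  0.065]
yel [ 0.586 -0.18   0.039] z pct [0.015 0.041 0.061 0.063]
shaker [ 0.468 -0.169  0.112] z pct [0.014 0.023 0.114 0.116]
bred [ 0.513 -0.262  0.192] z pct [0.015 0.025 0.195 0.223]
byel [ 0.673 -0.308  0.172] z pct [-0.004  0.033  0.176  0.207]
mill [ 0.668 -0.194  0.138] z pct [-0.004  0.005  0.144  0.155]
board [ 0.519 -0.242  0.153] z pct [-0.003  0.017  0.113  0.19 ]
cover z 0.23674930931882093 6069
((597.4730224609375, 284.4124755859375), (184.6071014404297, 268.9114990234375), 22.854944229125977) [[460.19357 372.4616 ]
 [564.6387  124.66205]
 [734.75244 196.36334]
 [630.3074  444.1629 ]]
ledge z 0.1416896862996816 2480
((482.4576416015625, 235.59979248046875), (102.79202270507812, 263.0448303222656), 23.00111961364746) [[383.7555  336.58286]
 [486.54004  94.45083]
 [581.1598  134.61673]
 [478.37524 376.74875]]
rings [256. 192.] 19 c 560 147 r 17.2 z 0.195
rings [239. 209.] 34 c 508 180 r 32.3 z 0.182
rings [258. 210.] 20 c 508 150 r 26.3 z 0.181
rings [193. 234.] 47 c 442 311 r 28.3 z 0.184
rings [208. 232.] 36 c 443 297 r 26.4 z 0.186
cups [364. 187.] 195 c 584 -181 r 32.4 z 0.049
cups [420. 190.] 191 c 575 -358 r 32.7 z 0.049
cups [385. 211.] 26 c 512 -253 r 22.4 z 0.063
cups [416. 227.] 84 c 460 -338 r 32.6 z 0.058
scene [362. 265.] [ 342  195   39  130 2908] [ 0.428 -0.374  0.03 ] [ 0.615 -0.184  0.233]
scene [450. 249.] [ 394  195  136  104 4365] [ 0.655 -0.451  0.03 ] [ 0.8   -0.12   0.215]
scene [320. 251.] [307 230  26  43 963] [ 0.439 -0.201  0.03 ] [ 0.493 -0.148  0.112]
scene [415. 293.] [399 278  35  32 891] [ 0.542 -0.395  0.03 ] [ 0.608 -0.33   0.061]
```

View pics/t1.png

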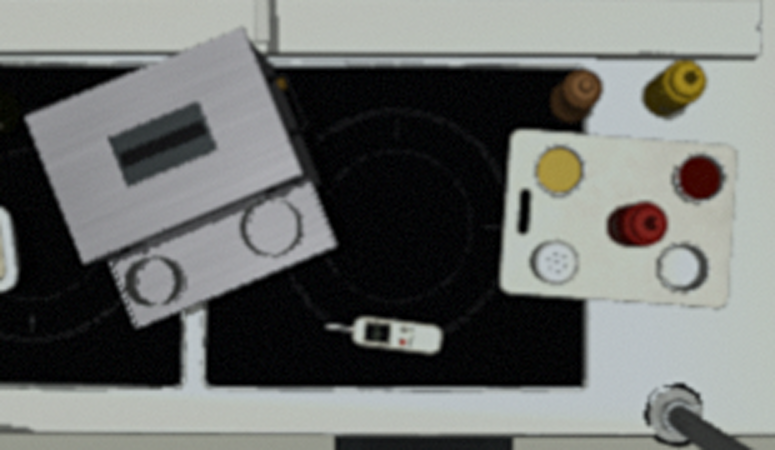

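View pics/s1.png

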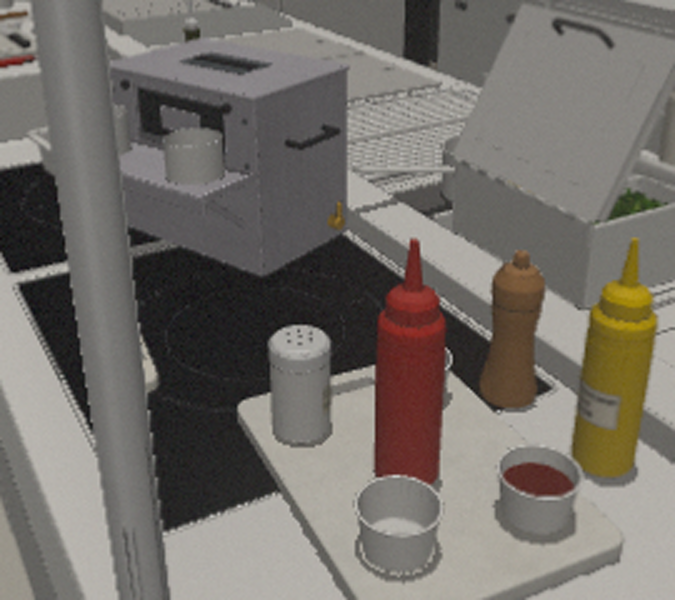

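The crops show the box's flap facing the robot at about 23°. The large ring is on the ledge's right at top px (248,211) and the small ring on its left at (202,232). Next I work out positions in the box frame and check heights from the scene view.

```bash
cat >> h.py <<'E'
YAW=np.deg2rad(22.9); S=np.array([0.522,0.2525,0.140])
Bx=R.from_euler('z',YAW)
def tobox(p): return Bx.inv().apply(np.asarray(p)-S)   # sill frame
def frombox(p): return Bx.apply(np.asarray(p,float))+S
def pix2pt(name,u,v,z):
    p=camera_params(name);K=np.array([[p["fx"],0,p["cx"]],[0,p["fy"],p["cy"]],[0,0,1]])
    a=cv2.undistortPoints(np.array([[[u,v]]],float),K,np.array([p["k1"],0,0,0,0]))[0,0]
    Rm=cv2.Rodrigues(np.array(p["rvec"]))[0];t=np.array(p["tvec"]).ravel()
    o=-Rm.T@t;d=Rm.T@np.r_[a,1];return o+d*(z-o[2])/d[2]
def rot(tilt,yaw=YAW):
    "tool: z down tilted forward by tilt deg toward heading yaw, y = heading's left, x backward at tilt 0"
    return R.from_euler('z',yaw)*R.from_euler('y',-np.deg2rad(tilt))*R.from_matrix(np.array([[-1,0,0],[0,1,0],[0,0,-1]]).T)
def go(p,Rt):
    s=get_state();R0=R.from_quat(s["eef_rot"]);d=R0.inv().apply(np.asarray(p)-s["tool_pos"]);rv=(R0.inv()*Rt).as_rotvec()
    print("world",np.round(p,3),"now",np.round(s["tool_pos"],3),"d",np.round(d,3).tolist(),"rv",np.round(rv,3).tolist(),"rows",max(np.linalg.norm(d)/.05,np.linalg.norm(rv)/.15).round(1))
E
python3 - <<'E'
from h import *
t=np.load("top0.npz");s=np.load("scene0.npz")
for n,D in(("top",t),("scene",s)):
    P=D["P"];B=tobox(P.reshape(-1,3)).reshape(P.shape)
    m=((B[...,0]>-.13)&(B[...,0]<-.012)&(abs(B[...,1])<.135)&(B[...,2]>.012)&(B[...,2]<.057)).astype(np.uint8)
    m[B[...,0]>-.012]=0
    m=cv2.morphologyEx(m,cv2.MORPH_CLOSE,np.ones((3,3)))
    for sg in(1,-1):
        Q=B[(m>0)&(B[...,1]*sg>0.01)]
        (c,r)=cv2.minEnclosingCircle((Q[:,:2]*1000).astype(np.float32)) if len(Q) else (0,0)
        print(n,sg,len(Q),"box",np.round(c),r,"top z",np.percentile(Q[:,2],[50,90,97]).round(3) if len(Q) else 0, "x/y rng",np.percentile(Q[:,:2],[3,97],axis=0).round(3).tolist() if len(Q) else 0)
print("ringcrop large",tobox(pix2pt("top",248.6,210.7,.185)).round(3),"small",tobox(pix2pt("top",201.8,232.3,.19)).round(3))
P=t["P"];m=((P[...,2]>.1)&(P[...,0]<.42)&(P[...,0]>.2)&(P[...,1]<-.2)&(P[...,1]>-.5))
v,u=np.where(m);Q=P[m];print("post",len(Q),np.percentile(Q,[5,50,95],axis=0).round(3).tolist())
print("post base",pix2pt("top",410,286,0.02).round(3), "left post",pix2pt("top",76,210,0.02).round(3))
B=tobox(P.reshape(-1,3)).reshape(P.shape)
m=(B[...,2]>.085)&(B[...,2]<.105)&(abs(B[...,1])<.1)&(abs(B[...,0])<.05)
print("cover front x", np.percentile(B[m][:,0],[0,1,3]).round(3))
go(frombox([-.22,-.06,.16]),rot(35)); print(rot(35).as_matrix().round(2))
im2=s["im"]
cv2.imwrite("pics/s2.png",cv2.resize(im2[110:215,215:350][...,::-1],None,fx=5,fy=5,interpolation=cv2.INTER_CUBIC))
E
```

```text
top 1 146 box [-51.  83.] 30.48261833190918 top z [0.035 0.051 0.054] x/y rng [[-0.079, 0.054], [-0.023, 0.111]]
top -1 103 box [-44. -70.] 34.83692932128906 top z [0.034 0.047 0.05 ] x/y rng [[-0.078, -0.102], [-0.012, -0.036]]
scene 1 76 box [-38.  70.] 25.7874813079834 top z [0.036 0.048 0.049] x/y rng [[-0.055, 0.051], [-0.021, 0.089]]
scene -1 392 box [-42. -70.] 38.03328323364258 top z [0.032 0.042 0.044] x/y rng [[-0.078, -0.104], [-0.011, -0.037]]
ringcrop large [-0.048 -0.072  0.045] small [-0.054  0.076  0.05 ]
post 3570 [[0.26, -0.348, 0.271], [0.289, -0.33, 0.774], [0.407, -0.323, 0.791]]
post base [ 0.266 -0.335  0.02 ] left post [0.507 0.761 0.02 ]
cover front x [-0.008 -0.007 -0.006]
world [0.343 0.112 0.3  ] now [0.217 0.585 0.212] d [-0.283, -0.401, -0.088] rv [-0.232, -0.582, -0.73] rows 10.0
[[-0.75 -0.39  0.53]
 [-0.32  0.92  0.22]
 [-0.57  0.   -0.82]]
```

```bash
python3 -m handwheel '[[1,0,0,-0.15,0,0,0],[1,0,0,-0.15,0,0,0],[1,0,0,-0.15,0,0,0]]' && python3 - <<'E'
from h import *
go(frombox([-.14,-.071,.17]),rot(35)); print(get_state()["q"])
E
```

```text
clock: 0.4
tool_pos: [0.2169, 0.5854, 0.3637]
eef_rot: [0.176, 0.984, -0.001, -0.0]
contact_force: [0.7, 1.1, 0.2]
opening: 1.0
finger_force: 0.0
world [0.421 0.133 0.31 ] now [0.217 0.585 0.364] d [-0.348, -0.354, 0.054] rv [-0.232, -0.582, -0.73] rows 10.0
[-1.17841921  0.55901887 -0.20697717  1.33471515  0.11441711  1.26114397
 -0.17364549]
```

```bash
python3 -m handwheel '[[1,-0.348,-0.354,0.054,-0.232,-0.582,-0.73],[1,-0.348,-0.354,0.054,-0.232,-0.582,-0.73],[1,-0.348,-0.354,0.054,-0.232,-0.582,-0.73],[1,-0.348,-0.354,0.054,-0.232,-0.582,-0.73],[1,-0.348,-0.354,0.054,-0.232,-0.582,-0.73],[1,-0.348,-0.354,0.054,-0.232,-0.582,-0.73],[1,-0.348,-0.354,0.054,-0.232,-0.582,-0.73],[1,-0.348,-0.354,0.054,-0.232,-0.582,-0.73],[1,-0.348,-0.354,0.054,-0.232,-0.582,-0.73],[1,-0.348,-0.354,0.054,-0.232,-0.582,-0.73]]' && python3 - <<'E'
from h import *
go(frombox([-.14,-.071,.17]),rot(35)); print(get_state()["q"].round(2))
go(frombox([-.035,-.071,.014]),rot(35))
E
```

```text
clock: 1.4
tool_pos: [0.3956, 0.2133, 0.3221]
eef_rot: [-0.188, 0.934, 0.061, 0.299]
contact_force: [1.2, 0.3, 0.7]
opening: 1.0
finger_force: 0.0
world [0.421 0.133 0.31 ] now [0.396 0.213 0.322] d [0.014, -0.084, 0.005] rv [-0.0, 0.01, -0.003] rows 1.7
[-0.82  0.12  0.07  2.49  1.88  0.2  -0.61]
world [0.517 0.173 0.154] now [0.396 0.213 0.322] d [0.019, -0.084, 0.193] rv [-0.0, 0.01, -0.003] rows 4.2
```

```bash
python3 -m handwheel '[[1,0,0,0,0,0,0],[1,0,0,0,0,0,0]]' && python3 - <<'E'
from h import *
go(frombox([-.105,-.071,.114]),rot(35)); print(get_state()["q"].round(2))
go(frombox([-.035,-.071,.014]),rot(35))
E
```

```text
clock: 1.6
tool_pos: [0.3961, 0.2157, 0.3227]
eef_rot: [-0.187, 0.933, 0.062, 0.3]
contact_force: [-0.0, 0.2, 1.1]
opening: 0.997
finger_force: 0.0
world [0.453 0.146 0.254] now [0.396 0.216 0.323] d [0.019, -0.086, 0.071] rv [0.001, 0.011, -0.005] rows 2.3
[-0.82  0.12  0.07  2.49  1.87  0.21 -0.61]
world [0.517 0.173 0.154] now [0.396 0.216 0.323] d [0.02, -0.086, 0.193] rv [0.001, 0.011, -0.005] rows 4.2
```

```bash
python3 -m handwheel '[[1,0.02,-0.086,0.071,0,0.011,-0.005],[1,0.02,-0.086,0.071,0,0.011,-0.005],[1,0.02,-0.086,0.071,0,0.011,-0.005],[1,0.02,-0.086,0.071,0,0.011,-0.005],[1,0.02,-0.086,0.071,0,0.011,-0.005]]' && python3 - <<'E'
from h import *
im,d,P=cloud("scene");cv2.imwrite("pics/s3.png",cv2.resize(im[70:220,130:350][...,::-1],None,fx=3.5,fy=3.5))
go(frombox([-.035,-.071,.014]),rot(35));print(get_state()["q"].round(2))
E
```

```text
clock: 2.1
tool_pos: [0.4537, 0.1438, 0.2509]
eef_rot: [-0.187, 0.936, 0.06, 0.293]
contact_force: [-0.8, -0.0, 0.5]
opening: 1.001
finger_force: 0.0
world [0.517 0.173 0.154] now [0.453 0.145 0.251] d [-0.002, 0.001, 0.12] rv [-0.0, -0.003, -0.002] rows 2.4
[-0.15  0.36 -0.36  2.55  2.71  0.39 -1.18]
```

View pics/s3.png

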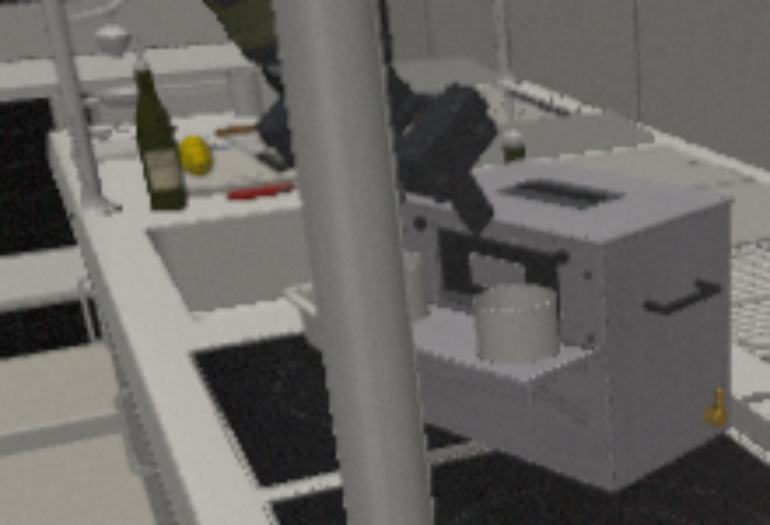

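The gripper is above and behind the large ring (crop px 515,320), with the fingers at (480,210). Next I descend along the tool axis.

```bash
python3 -m handwheel '[[1,0,0,0.03,0,0,0],[1,0,0,0.06,0,0,0],[1,0,0,0.08,0,0,0],[1,-0.002,0.001,0.1,0,0,0],[1,-0.002,0.001,0.12,0,0,0],[1,-0.002,0.001,0.12,0,0,0]]' && python3 - <<'E'
from h import *
s=get_state();print(tobox(s["tool_pos"]).round(4),s["q"].round(2));go(frombox([-.035,-.071,.014]),rot(35))
E
```

```text
clock: 2.75
tool_pos: [0.5173, 0.179, 0.1554]
eef_rot: [-0.193, 0.934, 0.06, 0.295]
contact_force: [-0.4, 0.5, 0.1]
opening: 1.004
finger_force: 0.0
[-0.033  -0.0658  0.0154] [-0.2   0.68 -0.37  2.48  2.75  0.65 -1.19]
world [0.517 0.173 0.154] now [0.517 0.179 0.155] d [0.003, -0.005, -0.0] rv [0.003, 0.001, 0.007] rows 0.1
```

```bash
python3 -m handwheel '[[0.6,0,0,0,0,0,0],[0.6,0,0,0,0,0,0],[0.6,0,0,0,0,0,0],[0.6,0,0,0,0,0,0],[0.6,0,0,0,0,0,0]]' 10; python3 -m handwheel '[[0.6,0,0.01,-0.001,0,0,0],[0.6,0,0.02,-0.001,0,0,0],[0.6,0,0.03,-0.001,0,0,0],[0.6,0,0.04,-0.001,0,0,0],[0.6,0,0.04,-0.001,0,0,0],[0.6,0,0.04,-0.001,0,0,0]]' 10 && python3 - <<'E'
from h import *
s=get_state();print(tobox(s["tool_pos"]).round(4),s["q"].round(2));go(frombox([-.035,-.03,.014]),rot(35))
E
```

```text
clock: 3.25
tool_pos: [0.5168, 0.1754, 0.157]
eef_rot: [-0.191, 0.934, 0.06, 0.296]
contact_force: [-4.2, -0.7, 7.1]
opening: 0.745
finger_force: 10.1
clock: 3.85
tool_pos: [0.5003, 0.2137, 0.157]
eef_rot: [-0.192, 0.934, 0.061, 0.295]
contact_force: [-1.5, 1.7, 2.1]
opening: 0.746
finger_force: 9.9
[-0.0351 -0.0273  0.017 ] [-0.31  0.67 -0.37  2.49  2.66  0.68 -1.21]
world [0.501 0.211 0.154] now [0.5   0.214 0.157] d [0.002, -0.003, 0.003] rv [0.004, 0.001, 0.005] rows 0.1
```

```bash
python3 -m handwheel '[[1,0,0,0,0,0,0],[1,0,0,0,0,0,0],[1,0,0,0,0,0,0],[1,0,0,-0.03,0,0,0],[1,0,0,-0.07,0,0,0],[1,0,0,-0.07,0,0,0]]' && python3 - <<'E'
from h import *
s=get_state();print(tobox(s["tool_pos"]).round(4),s["q"].round(2));go(frombox([-.115,-.028,.072]),rot(28))
im,d,P=cloud("top");B=tobox(P.reshape(-1,3)).reshape(P.shape)
cv2.imwrite("pics/t2.png",cv2.resize(im[140:270,150:290][...,::-1],None,fx=4,fy=4))
E
```

```text
clock: 4.45
tool_pos: [0.462, 0.1943, 0.2166]
eef_rot: [-0.191, 0.934, 0.06, 0.296]
contact_force: [0.8, -0.1, -0.6]
opening: 1.001
finger_force: 0.0
[-0.0779 -0.0302  0.0766] [-0.31  0.48 -0.36  2.55  2.6   0.55 -1.19]
world [0.427 0.182 0.212] now [0.462 0.194 0.217] d [0.033, 0.002, -0.018] rv [-0.0, 0.124, 0.003] rows 0.8
```

View pics/t2.png

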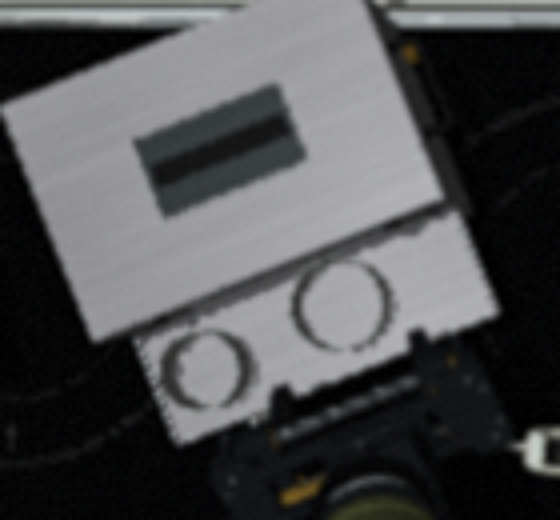

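The large ring now stands near mid-ledge (crop 343,305), the small one is unmoved (208,370), and the gripper is behind. Next I go back, partly close, and drop behind the ring.

```bash
python3 -m handwheel '[[0.35,0.033,0.002,-0.018,0,0.124,0],[0.35,0.033,0.002,-0.018,0,0.124,0],[0.35,0.033,0.002,-0.018,0,0.124,0],[0.35,0.033,0.002,-0.018,0,0.124,0]]' && python3 - <<'E'
from h import *
print(tobox(pix2pt("top",235.8,216.3,.185)).round(3))
s=get_state();print(tobox(s["tool_pos"]).round(4),s["q"].round(2));go(frombox([-.115,-.03,.02]),rot(28))
E
```

```text
clock: 4.9
tool_pos: [0.4298, 0.1835, 0.2095]
eef_rot: [-0.194, 0.951, 0.048, 0.237]
contact_force: [0.4, 0.1, -0.7]
opening: 0.66
finger_force: 0.0
[-0.049 -0.031  0.045]
[-0.1118 -0.0277  0.0695] [-0.38  0.43 -0.27  2.52  2.51  0.34 -1.1 ]
world [0.428 0.18  0.16 ] now [0.43  0.184 0.209] d [0.026, -0.002, 0.042] rv [0.0, 0.001, 0.003] rows 1.0
```

```bash
python3 -m handwheel '[[0.35,0.026,-0.003,0.042,0,0,0],[0.35,0.026,-0.003,0.042,0,0,0],[0.35,0.026,-0.003,0.042,0,0,0],[0.35,0.026,-0.003,0.042,0,0,0],[0.35,0.026,-0.003,0.042,0,0,0]]' && python3 - <<'E'
from h import *
s=get_state();print(tobox(s["tool_pos"]).round(4),s["q"].round(2));go(frombox([-.03,-.025,.02]),rot(28))
E
```

```text
clock: 5.4
tool_pos: [0.4294, 0.1786, 0.161]
eef_rot: [-0.192, 0.952, 0.048, 0.235]
contact_force: [-0.8, 1.0, 0.0]
opening: 0.35
finger_force: 0.0
[-0.114  -0.0321  0.021 ] [ 0.16  0.84 -1.29  2.56  1.86  1.03 -0.57]
world [0.504 0.218 0.16 ] now [0.429 0.179 0.161] d [-0.074, 0.007, 0.04] rv [0.0, -0.004, -0.002] rows 1.7
```

```bash
python3 -m handwheel '[[0.35,-0.015,0.001,0.008,0,0,0],[0.35,-0.03,0.002,0.016,0,0,0],[0.35,-0.045,0.003,0.024,0,0,0],[0.35,-0.06,0.005,0.032,0,0,0],[0.35,-0.074,0.007,0.040,0,0,0],[0.35,-0.074,0.007,0.040,0,0,0],[0.35,-0.074,0.007,0.040,0,0,0]]' && python3 - <<'E'
from h import *
s=get_state();print(tobox(s["tool_pos"]).round(4),s["q"].round(2))
im,d,P=cloud("top");cv2.imwrite("pics/t3.png",cv2.resize(im[140:270,150:290][...,::-1],None,fx=4,fy=4))
im,d,P=cloud("scene");cv2.imwrite("pics/s4.png",cv2.resize(im[100:220,200:350][...,::-1],None,fx=4,fy=4))
E
```

```text
clock: 6.1
tool_pos: [0.5039, 0.2188, 0.1601]
eef_rot: [-0.193, 0.951, 0.048, 0.235]
contact_force: [-0.2, 0.1, 0.2]
opening: 0.352
finger_force: 0.0
[-0.0298 -0.024   0.0201] [ 0.15  0.87 -1.2   2.32  1.8   0.93 -0.31]
```

View pics/s4.png

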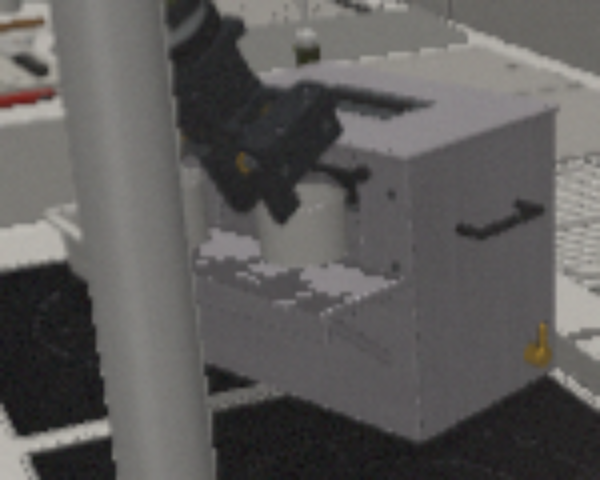

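View pics/t3.png

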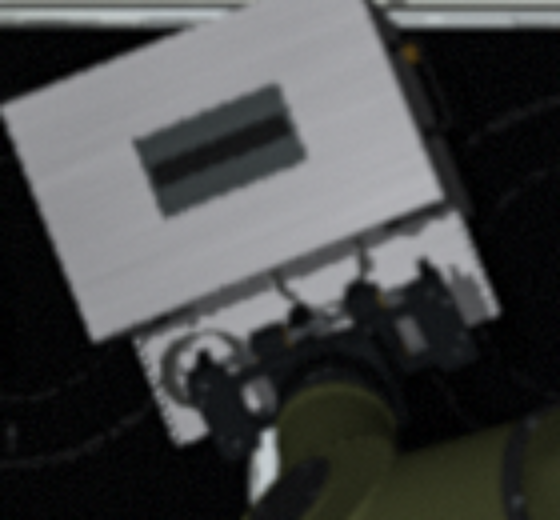

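The large ring is about half under the cover, with its edges at crop (280,285) and (365,250), and the tips are right behind it. I'll tilt further to gain clearance and push on.

```bash
python3 -m handwheel '[[0.35,0,0,0,0,-0.15,0],[0.35,0,0,0,0,-0.297,0],[0.35,-0.007,0,0.004,0,-0.297,0],[0.35,-0.014,0,0.0075,0,-0.297,0],[0.35,-0.021,0,0.011,0,-0.297,0],[0.35,-0.029,0,0.0155,0,-0.297,0],[0.35,-0.029,0,0.0155,0,-0.297,0],[0.35,-0.029,0,0.0155,0,-0.297,0]]' && python3 - <<'E'
from h import *
s=get_state();print(tobox(s["tool_pos"]).round(4),s["q"].round(2))
im,d,P=cloud("scene");B=tobox(P.reshape(-1,3));print(((B[:,0]>-.08)&(B[:,0]<-.008)&(B[:,1]<0.02)&(B[:,1]>-.1)&(B[:,2]>.01)&(B[:,2]<.055)).sum())
cv2.imwrite("pics/s5.png",cv2.resize(im[100:220,200:350][...,::-1],None,fx=4,fy=4))
E
```

```text
clock: 7.0
tool_pos: [0.534, 0.2322, 0.1615]
eef_rot: [-0.185, 0.906, 0.076, 0.374]
contact_force: [0.0, -0.3, -0.2]
opening: 0.345
finger_force: 0.0
[ 0.0032 -0.0234  0.0215] [ 0.15  1.18 -1.47  2.51  2.14  1.53 -0.5 ]
45
```

View pics/s5.png

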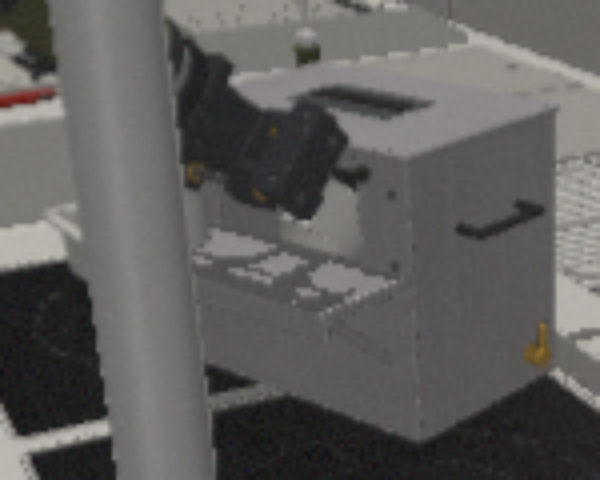

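```bash
python3 - <<'E'
from h import *
im,d,P=cloud("scene");B=tobox(P.reshape(-1,3)).reshape(P.shape)
print(camera_params("scene")["fx"])
for v in range(148,168,2):
    print(v,[(u,*(B[v,u]*1000).round().astype(int),int(im[v,u].mean())) for u in range(270,294,4)])
E
```

```text
362.1257734202861
148 [(270, np.int64(-108), np.int64(-116), np.int64(89), 41), (274, np.int64(-93), np.int64(-115), np.int64(85), 40), (278, np.int64(-75), np.int64(-111), np.int64(79), 38), (282, np.int64(9), np.int64(-39), np.int64(44), 122), (286, np.int64(18), np.int64(-47), np.int64(44), 124), (290, np.int64(-6), np.int64(-88), np.int64(57), 90)]
150 [(270, np.int64(-104), np.int64(-110), np.int64(82), 37), (274, np.int64(-88), np.int64(-108), np.int64(77), 52), (278, np.int64(-73), np.int64(-108), np.int64(73), 44), (282, np.int64(5), np.int64(-42), np.int64(40), 126), (286, np.int64(13), np.int64(-51), np.int64(39), 124), (290, np.int64(-6), np.int64(-87), np.int64(51), 94)]
152 [(270, np.int64(105), np.int64(124), np.int64(-26), 79), (274, np.int64(-91), np.int64(-111), np.int64(72), 35), (278, np.int64(-22), np.int64(-53), np.int64(43), 44), (282, np.int64(1), np.int64(-46), np.int64(35), 125), (286, np.int64(11), np.int64(-53), np.int64(34), 124), (290, np.int64(-4), np.int64(-85), np.int64(44), 92)]
154 [(270, np.int64(-20), np.int64(-15), np.int64(28), 121), (274, np.int
[... 1532 characters left out ...]
4(-5), np.int64(-83), np.int64(13), 90)]
164 [(270, np.int64(-29), np.int64(-21), np.int64(0), 139), (274, np.int64(-22), np.int64(-32), np.int64(1), 129), (278, np.int64(-15), np.int64(-41), np.int64(1), 80), (282, np.int64(-6), np.int64(-50), np.int64(0), 85), (286, np.int64(3), np.int64(-58), np.int64(-1), 96), (290, np.int64(-4), np.int64(-82), np.int64(6), 88)]
166 [(270, np.int64(-40), np.int64(-33), np.int64(0), 138), (274, np.int64(-37), np.int64(-47), np.int64(2), 96), (278, np.int64(-25), np.int64(-52), np.int64(-1), 80), (282, np.int64(-19), np.int64(-63), np.int64(0), 136), (286, np.int64(-11), np.int64(-71), np.int64(-1), 85), (290, np.int64(-4), np.int64(-81), np.int64(0), 83)]
```

The ring has tipped nose-down over the drop, with its rear edge raised on the finger tips. I'll lift the tips to slide it in.

```bash
python3 -m handwheel '[[0.35,-0.007,0,-0.007,0,0,0],[0.35,-0.014,0,-0.012,0,0,0],[0.35,-0.018,0,-0.010,0,0,0],[0.35,-0.018,0,-0.010,0,0,0],[0.35,-0.018,0,-0.010,0,0,0]]' && python3 - <<'E'
from h import *
s=get_state();print(tobox(s["tool_pos"]).round(4),s["q"].round(2))
im,d,P=cloud("scene");B=tobox(P.reshape(-1,3)).reshape(P.shape)
m=(abs(B[...,0]+.0)<.06)&(B[...,1]<0.02)&(B[...,1]>-.075)&(B[...,2]>.006)&(B[...,2]<.055)&(im.mean(2)>100)
v,u=np.where(m);print(len(v));print([(a,b,*(B[a,b]*1000).round().astype(int).tolist()) for a,b in list(zip(v.tolist(),u.tolist()))[::6]])
E
```

```text
clock: 7.6
tool_pos: [0.539, 0.2344, 0.1801]
eef_rot: [-0.185, 0.906, 0.076, 0.373]
contact_force: [0.4, 0.3, 0.7]
opening: 0.351
finger_force: 0.0
[ 0.0086 -0.0233  0.0401] [ 0.17  1.12 -1.47  2.48  2.11  1.46 -0.48]
219
[(145, 281, 14, -30, 51), (146, 283, 16, -37, 48), (147, 283, 15, -37, 45), (148, 279, 4, -31, 44), (148, 285, 17, -44, 43), (149, 276, -3, -25, 42), (149, 282, 9, -38, 41), (149, 288, 22, -51, 40), (150, 278, -3, -33, 40), (150, 284, 10, -45, 39), (151, 272, -7, -11, 34), (151, 278, -5, -35, 38), (151, 284, 10, -46, 36), (152, 272, -10, -14, 32), (152, 278, -6, -36, 35), (152, 284, 9, -46, 33), (153, 272, -14, -17, 30), (153, 278, -6, -36, 32), (153, 284, 4, -51, 32), (154, 270, -18, -13, 27), (154, 276, -14, -35, 31), (154, 282, -1, -48, 30), (154, 288, 17, -55, 26), (155, 275, -16, -32, 28), (155, 281, -4, -46, 27), (155, 287, 12, -55, 24), (156, 275, 17, 4, 8), (156, 281, -6, -48, 25), (156, 287, 9, -58, 23), (157, 279, -14, -47, 24), (157, 285, 3, -55, 20), (158, 281, -11, -52, 21), (158, 287, 10, -57, 16), (159, 284, 0, -53, 15), (160, 282, -10, -54, 14), (160, 288, 12, -58, 9), (161, 287, 7, -59, 8)]
```

```bash
cat > look.py <<'E'
from h import *
s=get_state();print(tobox(s["tool_pos"]).round(4),s["q"].round(2))
im,d,P=cloud("scene");B=tobox(P.reshape(-1,3)).reshape(P.shape)
m=(abs(B[...,0]+.0)<.08)&(B[...,1]<0.12)&(B[...,1]>-.075)&(B[...,2]>.006)&(B[...,2]<.06)&(im.mean(2)>100)
v,u=np.where(m);print(len(v));print([(a,b,*(B[a,b]*1000).round().astype(int).tolist()) for a,b in list(zip(v.tolist(),u.tolist()))[::9]])
E
python3 -m handwheel '[[0.35,-0.005,0,0.005,0,0,0],[0.35,-0.01,0,0.01,0,0,0],[0.35,-0.01,0,0.01,0,0,0],[0.35,-0.01,0,0.01,0,0,0]]' && python3 look.py
```

```text
clock: 8.05
tool_pos: [0.5492, 0.2389, 0.1768]
eef_rot: [-0.187, 0.907, 0.076, 0.369]
contact_force: [-6.9, -2.0, -4.5]
opening: 0.352
finger_force: 4.4
[ 0.0198 -0.0231  0.0368] [ 0.18  1.13 -1.46  2.45  2.11  1.42 -0.44]
272
[(142, 246, -24, 89, 49), (144, 248, -22, 82, 43), (146, 248, -46, 53, 48), (147, 277, 6, -21, 45), (148, 249, -41, 56, 40), (148, 286, 18, -46, 43), (149, 277, 0, -26, 41), (149, 286, 17, -48, 41), (150, 276, -4, -25, 39), (150, 285, 12, -48, 39), (151, 273, -8, -16, 35), (151, 282, 3, -44, 37), (152, 248, -48, 54, 29), (152, 278, -7, -37, 35), (152, 287, 16, -52, 32), (153, 275, -14, -31, 33), (153, 284, 6, -49, 31), (154, 271, -19, -18, 29), (154, 280, -8, -46, 31), (154, 289, 18, -58, 26), (155, 275, -16, -32, 28), (155, 284, 2, -53, 27), (156, 272, 9, 8, 9), (156, 282, -7, -53, 26), (157, 248, -50, 54, 13), (157, 283, -2, -52, 21), (158, 249, -47, 53, 9), (158, 288, 11, -59, 16), (159, 286, 5, -56, 14), (160, 287, 8, -58, 10), (162, 284, -3, -56, 6)]
```

```bash
cat > fit.py <<'E'
from h import *
from scipy.optimize import least_squares
im,d,P=cloud("scene");B=tobox(P.reshape(-1,3)).reshape(P.shape)*1000
m=(abs(B[...,0])<60)&(B[...,1]<-5)&(B[...,1]>-66)&(B[...,2]>8)&(B[...,2]<75)&(im.mean(2)>100)
Q=B[m]
best=None
for t0 in(0,.7,1.2):
  def f(p):
    a=R.from_euler('xy',[p[4],p[3]]).apply([0,0,1]);q=Q-np.array([p[0],p[1],30]);return np.linalg.norm(q-np.outer(q@a,a),axis=1)-34
  r=least_squares(f,[15,-25,0,t0,0],loss='soft_l1',f_scale=2)
  a=R.from_euler('xy',[r.x[4],r.x[3]]).apply([0,0,1]);q=Q-np.array([r.x[0],r.x[1],30]);h=q@a
  print(len(Q),r.cost.round(1),r.x.round(2),"axis",a.round(2),"h",np.percentile(h,[2,98]).round(1),"bottom c",(np.array([r.x[0],r.x[1],30])+np.percentile(h,2)*a).round(1),"rms",np.sqrt((r.fun**2).mean()).round(2))
E
python3 fit.py
```

```text
197 197.6 [ 43.83 -23.76  57.37   0.98   0.  ] axis [ 0.83 -0.    0.56] h [-52.4 -11.6] bottom c [  0.4 -23.5   0.7] rms 1.62
197 197.6 [ 43.83 -23.76  74.63  -2.16  -0.  ] axis [-0.83  0.   -0.56] h [11.6 52.4] bottom c [ 34.2 -23.7  23.5] rms 1.62
197 197.6 [ 43.83 -23.76 -76.5  -14.73   6.28] axis [-0.83  0.   -0.56] h [11.6 52.4] bottom c [ 34.2 -23.7  23.5] rms 1.62
```

```bash
python3 -m handwheel '[[0.35,0.010,0,-0.01,0,0,0],[0.35,0.024,0,-0.026,0,0,0],[0.35,0.024,0,-0.026,0,0,0]]' && python3 look.py && python3 fit.py
```

```text
clock: 8.45
tool_pos: [0.5183, 0.2262, 0.1815]
eef_rot: [-0.187, 0.906, 0.076, 0.373]
contact_force: [0.2, -0.3, 0.1]
opening: 0.347
finger_force: 0.0
[-0.0136 -0.0228  0.0415] [ 0.15  1.09 -1.46  2.55  2.1   1.48 -0.56]
293
[(142, 246, -23, 90, 49), (144, 247, -22, 87, 42), (145, 248, -22, 83, 40), (146, 246, -54, 52, 50), (146, 282, 12, -37, 49), (147, 278, 8, -23, 45), (147, 287, 17, -52, 48), (148, 280, 6, -34, 44), (149, 246, -56, 52, 41), (149, 280, 0, -39, 43), (150, 247, -51, 54, 36), (150, 281, 6, -37, 39), (151, 247, -50, 55, 33), (151, 278, -4, -34, 37), (151, 287, 17, -51, 35), (152, 275, -12, -29, 35), (152, 284, 8, -48, 34), (153, 271, -12, -11, 29), (153, 280, -4, -42, 32), (153, 289, 22, -54, 28), (154, 275, -16, -33, 31), (154, 284, 5, -49, 28), (155, 271, 4, 8, 14), (155, 280, -9, -47, 29), (156, 247, -55, 52, 19), (156, 277, -14, -39, 25), (156, 286, 7, -55, 23), (157, 278, -14, -42, 23), (157, 287, 11, -56, 18), (158, 282, -6, -51, 19), (159, 249, -48, 52, 7), (159, 289, 17, -58, 11), (161, 283, -6, -54, 10)]
217 251.5 [ 4.255e+01 -2.256e+01 -3.646e+01  9.600e-01 -3.000e-02] axis [0.82 0.03 0.57] h [-51.   -9.8] bottom c [  0.7 -24.3   0.8] rms 1.78
217 251.5 [ 4.255e+01 -2.256e+01  1.585e+01 -2.180e+00  3.000e-02] axis [-0.82 -0.03 -0.57] h [ 9.8 51. ] bottom c [ 34.5 -22.9  24.4] rms 1.78
217 251.5 [ 4.255e+01 -2.256e+01 -1.030e+00  9.600e-01 -3.000e-02] axis [0.82 0.03 0.57] h [-51.   -9.8] bottom c [  0.7 -24.3   0.8] rms 1.78
```

```bash
python3 - <<'E'
from h import *
a=snapshot("scene")[0];b=snapshot("top")[0]
A=cv2.resize(a[120:185,225:310],(800,600),interpolation=cv2.INTER_CUBIC)
A=cv2.convertScaleAbs(A,alpha=1.6)
b=cv2.convertScaleAbs(cv2.resize(b[185:240,180:260],(280,192),interpolation=cv2.INTER_CUBIC),alpha=1.6)
A[:192,:280]=b
cv2.imwrite("pics/m1.png",A[...,::-1])
E
```

```text
(no output)
```

View pics/m1.png

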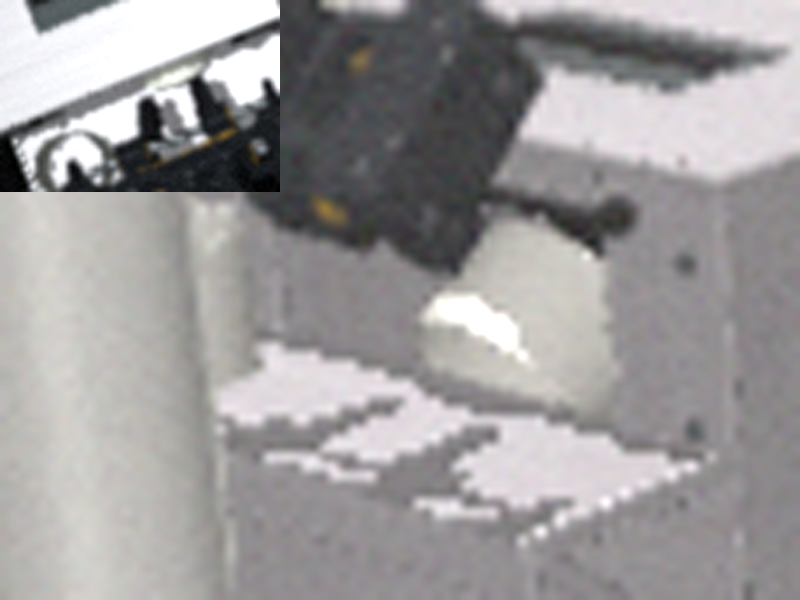

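The picture shows the ring leaning nose-down in the opening with its open bottom facing us (crop 430-600, 300-410). The near finger tip is at (440,265). I'll check where the finger really is relative to the ring.

```bash
python3 - <<'E'
from h import *
im,d,P=cloud("scene");B=tobox(P.reshape(-1,3)).reshape(P.shape)*1000
for v in(140,142,144,146,147,148): print(v,[(u,*B[v,u].round().astype(int).tolist(),int(im[v,u].mean())) for u in range(262,280,2)])
p=camera_params("scene");Rm=cv2.Rodrigues(p["rvec"])[0]
s=get_state();R0=R.from_quat(s["eef_rot"])
for dy in(-.033,-.0155,.0155,.033):
  for dx in(-.009,.009):
    w=s["tool_pos"]+R0.apply([dx,dy,0]);q=cv2.projectPoints(w[None],p["rvec"],p["tvec"],np.array([[p["fx"],0,p["cx"]],[0,p["fy"],p["cy"]],[0,0,1]]),np.array([p["k1"],0,0,0]))[0].ravel();print(dy,dx,tobox(w).round(3),q.round(1))
im,d,P=cloud("top");B=tobox(P.reshape(-1,3)).reshape(P.shape)*1000
m=(B[...,0]>-80)&(B[...,0]<-8)&(abs(B[...,1])<80)&(B[...,2]>30)&(B[...,2]<66);print(np.c_[B[m].round()][::6].tolist())
E
```

```text
140 [(262, -125, -107, 114, 53), (264, -126, -115, 115, 50), (266, -120, -116, 114, 38), (268, -114, -117, 113, 34), (270, -106, -115, 110, 37), (272, -92, -108, 106, 41), (274, -84, -107, 103, 38), (276, -76, -106, 101, 41), (278, 5, -28, 69, 57)]
142 [(262, -124, -104, 107, 40), (264, -124, -112, 109, 41), (266, -121, -116, 109, 41), (268, -112, -114, 106, 40), (270, -99, -108, 102, 47), (272, -94, -109, 101, 40), (274, -87, -110, 99, 39), (276, 14, -9, 56, 65), (278, 13, -19, 59, 64)]
144 [(262, -42, -8, 64, 37), (264, -117, -104, 100, 36), (266, -119, -113, 102, 38), (268, -114, -115, 101, 42), (270, -100, -108, 97, 53), (272, -93, -108, 95, 44), (274, -35, -52, 70, 36), (276, -27, -52, 68, 45), (278, 16, -15, 51, 96)]
146 [(262, -38, -3, 56, 39), (264, -35, -9, 56, 47), (266, 90, 125, 0, 62), (268, -110, -111, 94, 40), (270, -102, -109, 92, 39), (272, -94, -109, 90, 40), (274, -36, -53, 65, 39), (276, 11, -11, 45, 99), (278, 8, -23, 48, 114)]
147 [(262, 76, 131, -1, 69), (264, 82, 127, -2, 79), (266, 90, 126, -4, 82), (268, -106, -106, 90, 34), (270, -102, -109, 89, 41), (272, -
[... 301 characters left out ...]
3, -27, 44, 119)]
-0.033 -0.009 [-0.005 -0.056  0.048] [282.7 149. ]
-0.033 0.009 [-0.018 -0.056  0.036] [280.  154.2]
-0.0155 -0.009 [-0.005 -0.039  0.048] [278.6 147.9]
-0.0155 0.009 [-0.018 -0.039  0.036] [275.8 153.1]
0.0155 -0.009 [-0.005 -0.008  0.048] [271.4 146.1]
0.0155 0.009 [-0.018 -0.008  0.036] [268.7 151.2]
0.033 -0.009 [-0.005  0.01   0.048] [267.5 145.1]
0.033 0.009 [-0.018  0.01   0.036] [264.8 150.1]
[[-8.0, -43.0, 32.0], [-8.0, -27.0, 35.0], [-10.0, -24.0, 38.0], [-9.0, -13.0, 40.0], [-16.0, -30.0, 34.0], [-12.0, -14.0, 39.0], [-18.0, -29.0, 31.0], [-19.0, -23.0, 35.0], [-35.0, -7.0, 66.0], [-36.0, 58.0, 30.0], [-47.0, 54.0, 52.0], [-54.0, 54.0, 37.0], [-70.0, 60.0, 37.0]]
```

```bash
python3 - <<'E'
from h import *
for n in("top","scene"):
    D=np.load(n+"0.npz");P=D["P"];dd=np.linalg.norm(P[...,:2]-[.217,.586],axis=2)
    m=(dd<.12)&(P[...,2]>.12)&(P[...,2]<.5);Q=P[m];print(n,m.sum(),np.percentile(Q[:,2],[0,1,5,20,50]).round(3) if m.sum() else '')
    v,u=np.where(m);
    if m.sum(): i=Q[:,2].argsort()[:12];print(Q[i].round(3).tolist())
E
```

```text
top 2372 [0.241 0.259 0.317 0.34  0.349]
[[0.232, 0.627, 0.241], [0.24, 0.629, 0.243], [0.243, 0.634, 0.243], [0.235, 0.626, 0.243], [0.243, 0.631, 0.244], [0.241, 0.625, 0.245], [0.238, 0.624, 0.246], [0.241, 0.632, 0.246], [0.241, 0.629, 0.248], [0.222, 0.631, 0.249], [0.207, 0.53, 0.249], [0.236, 0.625, 0.249]]
scene 2061 [0.235 0.241 0.26  0.315 0.377]
[[0.195, 0.542, 0.235], [0.198, 0.536, 0.236], [0.192, 0.539, 0.236], [0.241, 0.624, 0.236], [0.228, 0.633, 0.236], [0.237, 0.625, 0.237], [0.234, 0.627, 0.237], [0.189, 0.537, 0.237], [0.231, 0.627, 0.237], [0.225, 0.631, 0.237], [0.245, 0.628, 0.239], [0.205, 0.533, 0.239]]
```

The visible finger ends sit about 24 mm short of the reported TCP, and the start images show the same. So the real tips never reached the leaning ring. I'll correct for this and push again.

```bash
cat >> h.py <<'E'
OFF=0.0235   # visible finger ends lie this far behind the reported TCP
def tip():
    s=get_state();return tobox(s["tool_pos"]-OFF*R.from_quat(s["eef_rot"]).as_matrix()[:,2])
def gotip(pbox,Rt): go(frombox(pbox)+OFF*Rt.as_matrix()[:,2],Rt)
E
python3 -m handwheel '[[0.35,0.004,0,-0.004,0,0,0],[0.35,0.016,0,0.007,0,0,0],[0.35,0.0275,0,0.019,0,0,0],[0.35,0.0275,0,0.019,0,0,0]]' && python3 - <<'E'
from h import *
print(tip().round(4),get_state()["q"].round(2));gotip([.01,-.024,.024],rot(45))
E
```

```text
clock: 9.15
tool_pos: [0.52, 0.2265, 0.1478]
eef_rot: [-0.185, 0.908, 0.075, 0.369]
contact_force: [-1.5, -0.2, 0.9]
opening: 0.348
finger_force: 0.0
[-0.0284 -0.0232  0.0246] [ 0.13  1.22 -1.47  2.56  2.14  1.59 -0.54]
world [0.556 0.241 0.147] now [0.52  0.227 0.148] d [-0.027, -0.001, 0.027] rv [0.002, -0.013, 0.001] rows 0.8
```

```bash
python3 -m handwheel '[[0.35,-0.007,0,0.007,0,0,0],[0.35,-0.014,0,0.014,0,0,0],[0.35,-0.021,0,0.021,0,0,0],[0.35,-0.027,0,0.027,0,0,0],[0.35,-0.027,0,0.027,0,0,0]]' && python3 - <<'E'
from h import *
print(tip().round(4),get_state()["q"].round(2))
E
python3 fit.py | head -1
```

```text
clock: 9.65
tool_pos: [0.5568, 0.2418, 0.1506]
eef_rot: [-0.184, 0.907, 0.075, 0.372]
contact_force: [-1.0, 0.1, 0.2]
opening: 0.352
finger_force: 0.1
[ 0.0114 -0.0234  0.0273] [ 0.17  1.22 -1.46  2.44  2.17  1.5  -0.41]Traceback (most recent call last):
  File "fit.py", line 12, in <module>
    print(len(Q),r.cost.round(1),r.x.round(2),"axis",a.round(2),"h",np.percentile(h,[2,98]).round(1),"bottom c",(np.array([r.x[0],r.x[1],30])+np.percentile(h,2)*a).round(1),"rms",np.sqrt((r.fun**2).mean()).round(2))
                                                                    ~~~~~~~~~~~~~^^^^^^^^^^
    return _quantile_unchecked(
        a, q, axis, out, overwrite_input, method, keepdims, weights)
    return _ureduce(a,
                    func=_quantile_ureduce_func,
    ...<5 lines>...
                    overwrite_input=overwrite_input,
                    method=method)
    r = func(a, **kwargs)
    result = _quantile(arr,
                       quantiles=q,
    ...<2 lines>...
                       out=out,
                       weights=wgt)
    slices_having_nans = np.isnan(arr[-1, ...])
                                  ~~~^^^^^^^^^
IndexError: index -1 is out of bounds for axis 0 with size 0
```

The large ring is in. I retreat and go to the small ring.

```bash
python3 -m handwheel '[[0.35,0.025,0,-0.03,0,0,0],[0.35,0.03,0,-0.06,0,0,0],[0.6,0.01,0,-0.11,0,0.1,0],[1,0.01,0,-0.11,0,0.2,0],[1,0.01,0,-0.11,0,0.2,0],[1,0.01,0,-0.11,0,0.2,0]]' && python3 - <<'E'
from h import *
print(tip().round(4),get_state()["q"].round(2));gotip([-.09,.079,.10],rot(32))
im,d,P=cloud("top");B=tobox(P.reshape(-1,3)).reshape(P.shape)*1000
E
```

```text
clock: 10.3
tool_pos: [0.4791, 0.208, 0.2224]
eef_rot: [-0.191, 0.939, 0.055, 0.281]
contact_force: [0.3, -1.0, -0.4]
opening: 0.69
finger_force: 0.0
[-0.0697 -0.0242  0.102 ] [ 0.25  0.81 -1.44  2.42  1.76  1.06 -0.36]
world [0.42  0.295 0.22 ] now [0.479 0.208 0.222] d [0.018, 0.103, -0.01] rv [-0.002, 0.022, 0.002] rows 2.1
```

```bash
python3 -m handwheel '[[1,0.01,0.03,-0.01,0,0.02,0],[1,0.018,0.06,-0.01,0,0.02,0],[1,0.018,0.09,-0.01,0,0.02,0],[1,0.018,0.103,-0.01,0,0.02,0],[1,0.018,0.103,-0.01,0,0.02,0]]' && python3 - <<'E'
from h import *
print(tip().round(4),get_state()["q"].round(2),get_state()["opening"]);gotip([-.045,.079,.018],rot(32))
im,d,P=cloud("scene");B=tobox(P.reshape(-1,3)).reshape(P.shape)*1000
m=(B[...,0]>-120)&(B[...,0]<-10)&(B[...,1]>-128)&(B[...,1]<128)&(B[...,2]>8)&(B[...,2]<55)&(im.mean(2)>70)
Q=B[m];print(len(Q),Q[:,1].min(),np.percentile(Q,[3,50,97],axis=0).round().tolist())
# flap: points behind sill plane in opening
m=(abs(B[...,1]+20)<40)&(B[...,2]>10)&(B[...,2]<70)&(B[...,0]>-15)&(B[...,0]<120);print("flap x",np.percentile(B[m][:,0],[5,50,95]).round() if m.sum() else 0)
E
```

```text
clock: 10.85
tool_pos: [0.4173, 0.2974, 0.2181]
eef_rot: [-0.195, 0.942, 0.056, 0.268]
contact_force: [-0.2, 0.3, 0.1]
opening: 0.999
finger_force: 0.0
[-0.0914  0.082   0.0981] [-0.07  0.8  -1.42  2.41  1.65  1.17 -0.57] 0.998930807517816
world [0.461 0.313 0.138] now [0.417 0.297 0.218] d [0.003, -0.004, 0.092] rv [0.005, -0.004, 0.006] rows 1.9
82 48.07445575561992 [[-54.0, 51.0, 9.0], [-42.0, 55.0, 34.0], [-22.0, 90.0, 50.0]]
flap x [-1.  1.  3.]
```

```bash
python3 -m handwheel '[[1,0,-0.004,0.03,0,0,0],[1,0,-0.004,0.05,0,0,0],[1,0,-0.004,0.07,0,0,0],[1,0.003,-0.004,0.092,0,0,0],[1,0.003,-0.004,0.092,0,0,0]]'; python3 -m handwheel '[[0.5,0,0,0,0,0,0],[0.5,0,0,0,0,0,0],[0.5,0,0,0,0,0,0],[0.5,0,0,0,0,0,0],[0.5,0,0,0,0,0,0]]' 10 && python3 - <<'E'
from h import *
print(tip().round(4),get_state()["q"].round(2))
E
```

```text
clock: 11.4
tool_pos: [0.4629, 0.307, 0.1363]
eef_rot: [-0.191, 0.943, 0.053, 0.267]
contact_force: [-1.0, -0.2, -0.6]
opening: 0.999
finger_force: 0.0
clock: 11.9
tool_pos: [0.4632, 0.3101, 0.1409]
eef_rot: [-0.192, 0.942, 0.055, 0.27]
contact_force: [-0.6, -0.7, 2.9]
opening: 0.655
finger_force: 10.0
[-0.0442  0.0759  0.0208] [-0.11  1.   -1.29  2.37  1.87  1.25 -0.6 ]
```

```bash
python3 -m handwheel '[[0.5,0,-0.015,-0.001,0,0,0],[0.5,0,-0.03,-0.001,0,0,0],[0.5,0,-0.045,-0.001,0,0,0],[0.5,0,-0.062,-0.001,0,0,0],[0.5,0,-0.062,-0.001,0,0,0],[1,0,-0.062,0,0,0,0],[1,0,-0.062,0,0,0,0],[1,0,-0.062,-0.03,0,0,0],[1,0,-0.062,-0.07,0,0,0],[1,0,-0.062,-0.07,0,0,0]]' && python3 - <<'E'
from h import *
print(tip().round(4),get_state()["q"].round(2));gotip([-.105,.012,.07],rot(30))
im,d,P=cloud("scene");B=tobox(P.reshape(-1,3)).reshape(P.shape)*1000
m=(B[...,0]>-120)&(B[...,0]<-10)&(B[...,1]>-128)&(B[...,1]<128)&(B[...,2]>10)&(B[...,2]<55)&(im.mean(2)>70)
Q=B[m];print(len(Q),np.percentile(Q,[3,50,97],axis=0).round().tolist(),cv2.minEnclosingCircle(Q[:,:2].astype(np.float32)))
f=lambda p:np.hypot(Q[:,0]-p[0],Q[:,1]-p[1])-29
from scipy.optimize import least_squares
print(least_squares(f,[-45,15],loss='soft_l1').x.round(1))
E
```

```text
clock: 12.9
tool_pos: [0.4523, 0.2402, 0.2031]
eef_rot: [-0.194, 0.941, 0.056, 0.272]
contact_force: [0.1, 0.3, -0.2]
opening: 1.0
finger_force: 0.0
[-0.0815  0.0157  0.0829] [ 0.1   0.82 -1.39  2.45  1.77  1.1  -0.51]
world [0.431 0.227 0.19 ] now [0.452 0.24  0.203] d [0.028, -0.004, -0.002] rv [0.003, 0.039, 0.006] rows 0.6
332 [[-80.0, -18.0, 12.0], [-61.0, -3.0, 35.0], [-23.0, 40.0, 49.0]] ((-49.73385238647461, 11.586468696594238), 33.739688873291016)
[-50.5  11.6]
```

```bash
python3 -m handwheel '[[0.3,0.028,-0.004,-0.002,0,0.039,0],[0.3,0.028,-0.004,-0.002,0,0.039,0],[0.3,0.028,-0.004,-0.002,0,0.039,0],[0.3,0.028,-0.004,-0.002,0,0.039,0],[0.3,0.028,-0.004,-0.002,0,0.039,0],[0.3,0.028,-0.004,-0.002,0,0.039,0]]' && python3 - <<'E'
from h import *
print(tip().round(4),get_state()["q"].round(2));gotip([-.1,.0125,.02],rot(30))
E
```

```text
clock: 13.55
tool_pos: [0.4324, 0.2253, 0.1865]
eef_rot: [-0.193, 0.947, 0.051, 0.251]
contact_force: [0.1, 1.1, 0.1]
opening: 0.478
finger_force: 0.0
[-0.1048  0.0098  0.0669] [ 0.09  0.83 -1.38  2.5   1.76  1.1  -0.54]
world [0.436 0.23  0.14 ] now [0.432 0.225 0.186] d [0.019, 0.003, 0.043] rv [0.001, -0.005, 0.002] rows 0.9
```

```bash
python3 -m handwheel '[[0.3,0.01,0.003,0.02,0,0,0],[0.3,0.019,0.003,0.043,0,0,0],[0.3,0.019,0.003,0.043,0,0,0],[0.3,0.019,0.003,0.043,0,0,0]]' && python3 - <<'E'
from h import *
print(tip().round(4),get_state()["q"].round(2),get_state()["opening"]);gotip([-.03,.012,.024],rot(30));gotip([.015,.011,.026],rot(45))
E
```

```text
clock: 13.95
tool_pos: [0.435, 0.2299, 0.1397]
eef_rot: [-0.193, 0.947, 0.051, 0.25]
contact_force: [-0.4, 0.5, -0.1]
opening: 0.301
finger_force: 0.0
[-0.1006  0.013   0.0201] [ 0.01  0.96 -1.32  2.54  1.88  1.21 -0.65] 0.30105084722634085
world [0.501 0.256 0.144] now [0.435 0.23  0.14 ] d [-0.063, -0.001, 0.031] rv [0.002, -0.007, 0.003] rows 1.4
world [0.547 0.275 0.149] now [0.435 0.23  0.14 ] d [-0.11, -0.002, 0.051] rv [0.002, -0.268, 0.002] rows 2.4
```

```bash
python3 -m handwheel '[[0.3,-0.016,0,0.008,0,0,0],[0.3,-0.032,-0.001,0.016,0,0,0],[0.3,-0.048,-0.001,0.024,0,-0.05,0],[0.3,-0.063,-0.001,0.031,0,-0.1,0],[0.3,-0.075,-0.001,0.036,0,-0.18,0],[0.3,-0.087,-0.002,0.041,0,-0.268,0],[0.3,-0.1,-0.002,0.047,0,-0.268,0],[0.3,-0.112,-0.002,0.052,0,-0.268,0],[0.3,-0.112,-0.002,0.052,0,-0.268,0]]' && cat > chk.py <<'E'
from h import *
print(tip().round(4),get_state()["q"].round(2))
im,d,P=cloud("scene");B=tobox(P.reshape(-1,3)).reshape(P.shape)*1000
m=(B[...,0]>-125)&(B[...,0]<80)&(B[...,1]>-75)&(B[...,1]<75)&(B[...,2]>10)&(B[...,2]<62)&(im.mean(2)>70)
Q=B[m];print(len(Q));print(Q[::max(1,len(Q)//15)].round().astype(int).tolist())
m=(abs(B[...,1])<70)&(B[...,2]>10)&(B[...,2]<70)&(B[...,0]>-15)&(B[...,0]<120);print("flap x",np.percentile(B[m][:,0],[5,50,95]).round() if m.sum() else 0)
E
python3 chk.py
```

```text
clock: 14.85
tool_pos: [0.5512, 0.276, 0.152]
eef_rot: [-0.183, 0.905, 0.076, 0.377]
contact_force: [-0.5, -0.1, 0.2]
opening: 0.302
finger_force: 0.1
[0.0193 0.0103 0.0286] [ 0.03  1.08 -1.23  2.42  2.23  1.37 -0.62]
14
[[13, -31, 51], [16, -33, 51], [21, -23, 45], [18, -30, 47], [24, -19, 40], [22, -25, 41], [21, -31, 43], [20, -36, 44], [26, -16, 36], [25, -22, 37], [24, -27, 38], [22, -34, 40], [29, -27, 34], [26, -34, 36]]
flap x [ 7. 23. 38.]
```

```bash
python3 -m handwheel '[[0.3,0.025,0,-0.03,0,0,0],[0.3,0.03,0,-0.06,0,0.1,0],[0.3,0.02,0,-0.11,0,0.25,0],[0.6,0.0,0,-0.15,0,0.4,0],[1,0.0,0,-0.18,0,0.55,0],[1,0.0,0,-0.2,0,0.7,0],[1,0.0,0,-0.2,0,0.78,0],[1,0.0,0,-0.2,0,0.78,0]]' && python3 chk.py && python3 - <<'E'
from h import *
# cup grasp: y axis along angle 148deg; yaw such that heading = 58deg
for yaw in(58,-122): gotip(tobox([.459,-.337,.16]),rot(0,np.deg2rad(yaw)))
E
```

```text
clock: 15.7
tool_pos: [0.4161, 0.2213, 0.2953]
eef_rot: [-0.201, 0.979, 0.0, 0.028]
contact_force: [0.9, 0.2, -0.1]
opening: 0.73
finger_force: 0.0
[-0.111   0.0127  0.1788] [ 0.21  0.66 -1.39  1.91  0.76  1.17  0.52]
138
[[0, 30, 53], [0, 4, 55], [0, -5, 53], [1, 1, 49], [1, 19, 42], [0, -23, 50], [1, 6, 41], [1, -34, 49], [2, -7, 40], [2, 21, 32], [0, -22, 40], [2, 8, 31], [-1, -35, 40], [2, -15, 32], [3, -13, 28], [1, -33, 30]]
flap x [-1.  1.  3.]
world [ 0.459 -0.337  0.136] now [0.421 0.223 0.296] d [0.19, -0.531, 0.151] rv [-0.019, 0.048, -0.615] rows 11.7
world [ 0.459 -0.337  0.136] now [0.421 0.223 0.296] d [0.19, -0.531, 0.151] rv [0.063, 0.025, 2.526] rows 16.8
```

Both rings are in and the flap is shut. Next is the cup. I move over in stages and watch the arm's clearance to the post.

```bash
cat > occ.py <<'E'
from h import *
print(np.round(get_state()["tool_pos"],3),get_state()["q"].round(2))
im,d,P=cloud("top")
t0=np.load("top0.npz")["P"]
new=(P[...,2]-t0[...,2]>.05)&(P[...,1]>-.6)&(P[...,1]<.35)&(P[...,0]<.75)&(P[...,0]>-.1)
Q=P[new];g={}
for y in np.arange(-.6,.35,.05):
    r=''
    for x in np.arange(-.1,.7,.05):
        m=(Q[:,0]>=x)&(Q[:,0]<x+.05)&(Q[:,1]>=y)&(Q[:,1]<y+.05)
        r+=f"{int(Q[m,2].max()*100):4d}" if m.sum()>3 else "   ."
    print(f"{y:6.2f}",r)
E
python3 -m handwheel '[[1,0.087,-0.256,0,0,0,-0.3],[1,0.087,-0.256,0,0,0,-0.3],[1,0.087,-0.256,0,0,0,-0.3],[1,0.087,-0.256,0,0,0,-0.3],[1,0.087,-0.256,0,0,0,-0.3],[1,0.087,-0.256,0,0,0,-0.3],[1,0.087,-0.256,0,0,0,-0.3],[1,0.087,-0.256,0,0,0,-0.3]]' && python3 occ.py
```

```text
clock: 16.55
tool_pos: [0.4377, -0.0492, 0.2887]
eef_rot: [-0.343, 0.939, -0.004, 0.027]
contact_force: [0.4, 1.5, -0.8]
opening: 1.0
finger_force: 0.0
[ 0.438 -0.049  0.289] [ 0.88  0.65 -1.44  2.    0.75  1.11  1.39]
 -0.60    .   .   .   .   .   .   .   .   .   .   .   .   .   .   .   .
 -0.55    .   .   .   .   .   .   .   .   .   .   .   .   .   .   .   .
 -0.50    .   .   .   .   .   .   .   .   .   .   .   .   .   .   .   .
 -0.45    .   .   .   .   .   .   .   .   .   .   .   .   .   .   .   .
 -0.40    .   .   .   .   .   .   .   .   .   .   .   .   .   .   .   .
 -0.35    .   .   .   .   .   .  82  81   .   .   .   .   .   .   .   .
 -0.30    .   .   .   .   .   .  84  81  76   .   .   .   .   .   .   .
 -0.25    .   .   .   .   .  75  84  81  77   .   .   .   .   .   .   .
 -0.20    .   .   .   .   .  77  78  79  77  73   .   .   .   .   .   .
 -0.15    .   .   .   .  65  65   .  74  74  73  70  43  43   .   .   .
 -0.10    .   .   .  52  56   .   .   .  71  71  70  69  43   .   .   .
 -0.05    .   .   .  48   .   .   .   .  41  69  68  67   .   .   .   .
  0.00    .   .   .   .   .   .   .   .   .  42  66   .   .   .   .   .
  0.05    .   .  26   .   .   .   .   .   .   .   .   .   .   .   .   .
  0.10    .   .   .   .   .   .   .   .   .   .   .   .   .   .   .   .
  0.15    .   .   .   .   .   .   .   .   .   .   .   .   .   .   .   .
  0.20    .   .   .   .   .   .   .   .   .   .   .   .   .   .   .   .
  0.25    .   .   .   .   .   .   .   .   .   .   .   .   .   .   .   .
  0.30    .   .   .   .   .   .   .   .   .   .   .   .   .   .   .   .
```

```bash
python3 -m handwheel '[[1,-0.032,0.038,-0.01,0,0,-0.15],[1,-0.064,0.076,-0.02,0,0,-0.3],[1,-0.096,0.114,-0.03,0,0,-0.45],[1,-0.129,0.153,-0.03,0,0,-0.6],[1,-0.129,0.153,-0.03,0,0,-0.75],[1,-0.129,0.153,-0.03,0,0,-0.9],[1,-0.129,0.153,-0.03,0,0,-1.05],[1,-0.129,0.153,-0.03,0,0,-1.2],[1,-0.129,0.153,-0.03,0,0,-1.35],[1,-0.129,0.153,-0.03,0,0,-1.5]]' && python3 -c "
from plant import *;print(get_state()['q'].round(2))"
```

```text
clock: 17.6
tool_pos: [0.436, 0.1525, 0.3216]
eef_rot: [0.893, -0.449, 0.022, -0.018]
contact_force: [0.2, -0.2, 0.2]
opening: 0.995
finger_force: 0.0
[ 0.41  0.64 -1.46  1.89  0.73  1.22  2.5 ]
```

```bash
python3 -m handwheel '[[1,0,0,0,0,0,-0.15],[1,0,0,0,0,0,-0.3],[1,0,0,0,0,0,-0.45],[1,0,0,0,0,0,-0.6],[1,0,0,0,0,0,-0.75],[1,0,0,0,0,0,-0.9],[1,0,0,0,0,0,-0.9]]' && python3 -c "
from plant import *;print(get_state()['q'].round(2))"
```

```text
clock: 18.3
tool_pos: [0.3766, 0.1971, 0.2222]
eef_rot: [0.994, -0.08, 0.079, -0.002]
contact_force: [0.5, -0.2, 0.1]
opening: 1.006
finger_force: 0.0
[ 0.17  0.75 -1.47  2.22  1.07  1.11  2.65]
```

```bash
python3 - <<'E'
from h import *
s=get_state();R0=R.from_quat(s["eef_rot"]);y=R0.as_matrix()[:,1];az=np.arctan2(y[1],y[0])-np.pi/2
print(np.rad2deg(az))
go([.45,.15,.34],rot(0,az-1.4))
E
```

```text
-189.17743951420275
world [0.45 0.15 0.34] now [0.377 0.197 0.222] d [0.098, 0.033, -0.104] rv [-0.123, -0.119, 1.396] rows 9.4
```

```bash
python3 -m handwheel '[[1,0.098,0.033,-0.104,-0.123,-0.119,1.396],[1,0.098,0.033,-0.104,-0.123,-0.119,1.396],[1,0.098,0.033,-0.104,-0.123,-0.119,1.396],[1,0.098,0.033,-0.104,-0.123,-0.119,1.396],[1,0.098,0.033,-0.104,-0.123,-0.119,1.396],[1,0.098,0.033,-0.104,-0.123,-0.119,1.396],[1,0.098,0.033,-0.104,-0.123,-0.119,1.396],[1,0.098,0.033,-0.104,-0.123,-0.119,1.396],[1,0.098,0.033,-0.104,-0.123,-0.119,1.396],[1,0.098,0.033,-0.104,-0.123,-0.119,1.396]]'; python3 -m handwheel '[[1,0,0,0,0,0,0.15],[1,0,0,0,0,0,0.3],[1,0,0,0,0,0,0.45],[1,0,0,0,0,0,0.6],[1,0,0,0,0,0,0.75],[1,0,0,0,0,0,0.9],[1,0,0,0,0,0,1.05],[1,0,0,0,0,0,1.2],[1,0,0,0,0,0,1.35],[1,0,0,0,0,0,1.5]]';  python3 -m handwheel '[[1,0,0,0,0,0,0.15],[1,0,0,0,0,0,0.3],[1,0,0,0,0,0,0.45],[1,0,0,0,0,0,0.6],[1,0,0,0,0,0,0.75],[1,0,0,0,0,0,0.9],[1,0,0,0,0,0,1.05],[1,0,0,0,0,0,1.2],[1,0,0,0,0,0,1.35],[1,0,0,0,0,0,1.5]]' | head -2; python3 -c "
from plant import *;print(get_state()['q'].round(2))"
```

```text
clock: 19.3
tool_pos: [0.4513, 0.1488, 0.3399]
eef_rot: [0.708, -0.706, 0.0, 0.001]
contact_force: [-0.5, 0.2, 0.1]
opening: 1.0
finger_force: 0.0
clock: 20.3
tool_pos: [0.4509, 0.1489, 0.3396]
eef_rot: [-0.036, 0.999, -0.0, -0.001]
contact_force: [-0.7, 0.6, -0.7]
opening: 1.001
finger_force: 0.0
clock: 21.3
tool_pos: [0.4508, 0.149, 0.3395]
[-0.11  0.36 -0.43  1.8   0.17  1.03 -0.47]
```

The elbow has unwound to the centre (q3 = -0.43). Next, to the cup.

```bash
python3 - <<'E'
from h import *
for yaw in(58,-122): go([.45,-.18,.33],rot(0,np.deg2rad(yaw)))
D=np.load("top0.npz");P=D["P"];D2=np.load("scene0.npz")["P"]
from scipy.optimize import least_squares
for Q in(P[210:245,395:430].reshape(-1,3),D2[280:335,335:385].reshape(-1,3)):
    Q=Q[(Q[:,2]>.052)&(Q[:,2]<.066)&(np.hypot(Q[:,0]-.46,Q[:,1]+.338)<.045)]
    f=lambda p:np.hypot(Q[:,0]-p[0],Q[:,1]-p[1])-.0315
    print(len(Q),least_squares(f,[.46,-.338],loss='soft_l1',f_scale=.002).x.round(4),np.percentile(Q[:,2],[50,95]).round(3))
E
```

```text
world [ 0.45 -0.18  0.33] now [0.451 0.149 0.34 ] d [-0.325, -0.048, 0.01] rv [-0.002, -0.002, -2.44] rows 16.3
world [ 0.45 -0.18  0.33] now [0.451 0.149 0.34 ] d [-0.325, -0.048, 0.01] rv [-0.002, 0.001, 0.702] rows 6.6
64 [ 0.4598 -0.337 ] [0.059 0.064]
260 [ 0.4599 -0.3413] [0.058 0.06 ]
```

```bash
python3 -m handwheel '[[1,-0.325,-0.048,0.01,0,0,0.702],[1,-0.325,-0.048,0.01,0,0,0.702],[1,-0.325,-0.048,0.01,0,0,0.702],[1,-0.325,-0.048,0.01,0,0,0.702],[1,-0.325,-0.048,0.01,0,0,0.702],[1,-0.325,-0.048,0.01,0,0,0.702],[1,-0.325,-0.048,0.01,0,0,0.702],[1,-0.325,-0.048,0.01,0,0,0.702],[1,-0.325,-0.048,0.01,0,0,0.702]]' && python3 occ.py && python3 - <<'E'
from h import *
go([.46,-.339,.31],rot(0,np.deg2rad(-122)))
E
```

```text
clock: 22.2
tool_pos: [0.4509, -0.1795, 0.3295]
eef_rot: [0.874, 0.486, -0.001, -0.001]
contact_force: [-0.0, 0.4, 0.2]
opening: 1.0
finger_force: 0.0
[ 0.451 -0.179  0.33 ] [ 0.4   0.36 -0.17  1.8   0.07  0.99 -0.35]
 -0.60    .   .   .   .   .   .   .   .   .   .   .   .   .   .   .   .
 -0.55    .   .   .   .   .   .   .   .   .   .   .   .   .   .   .   .
 -0.50    .   .   .   .   .   .   .   .   .   .   .   .   .   .   .   .
 -0.45    .   .   .   .   .   .   .   .   .   .   .   .   .   .   .   .
 -0.40    .   .   .   .   .   .   .   .   .   .   .   .   .   .   .   .
 -0.35    .   .   .   .   .   .   .   .   .   .   .   .   .   .   .   .
 -0.30    .   .   .   .   .   .   .   .   .   .   .   .  46   .   .   .
 -0.25    .   .   .   .   .   .   .   .   .  75  74  73  46   .   .   .
 -0.20    .   .   .   .   .   .  86  86  83  80  76  73  69   .   .   .
 -0.15    .   .   .   .   .   .  88  87  84  80  76  73  69   .   .   .
 -0.10    .   .   .  50  59   .  88  87   .   .   .   .   .   .   .   .
 -0.05    .   .   .  52  59   .   .   .   .   .   .   .   .   .   .   .
  0.00    .   .   .  46   .   .   .   .   .   .   .   .   .   .   .   .
  0.05    .   .   .   .   .   .   .   .   .   .   .   .   .   .   .   .
  0.10    .   .   .   .   .   .   .   .   .   .   .   .   .   .   .   .
  0.15    .   .   .   .   .   .   .   .   .   .   .   .   .   .   .   .
  0.20    .   .   .   .   .   .   .   .   .   .   .   .   .   .   .   .
  0.25    .   .   .   .   .   .   .   .   .   .   .   .   .   .   .   .
  0.30    .   .   .   .   .   .   .   .   .   .   .   .   .   .   .   .
world [ 0.46  -0.339  0.31 ] now [ 0.451 -0.179  0.33 ] d [-0.132, 0.092, 0.02] rv [-0.002, 0.0, 0.004] rows 3.2
```

```bash
python3 -m handwheel '[[1,0,0,0.03,0,0,0],[1,0,0,0.06,0,0,0],[1,0,0,0.08,0,0,0],[1,0,0,0.08,0,0,0]]' && python3 - <<'E'
from h import *
print(get_state()["q"].round(2))
P=np.load("top0.npz")["P"];m=(P[...,2]>.6)&(P[...,1]<-.2)&(P[...,1]>-.6)
for x in np.arange(.2,.9,.1):
    Q=P[m&(abs(P[...,0]-x)<.05)]
    if len(Q): print(x.round(2),len(Q),np.percentile(Q,[3,50,97],axis=0).round(2)[:,1:].tolist())
im,d,P=cloud("top");t0=np.load("top0.npz")["P"]
new=(P[...,2]-t0[...,2]>.05)&(P[...,1]<0)&(P[...,0]<.75)&(P[...,0]>-.1);Q=P[new];i=Q[:,1].argmin();print("arm min y",Q[i],Q[Q[:,2]>.6][:,1].min())
go([.46,-.339,.25],rot(0,np.deg2rad(-122)))
E
```

```text
clock: 22.65
tool_pos: [0.4493, -0.1779, 0.2478]
eef_rot: [0.873, 0.487, -0.002, -0.003]
contact_force: [-0.3, -0.1, -0.4]
opening: 1.002
finger_force: 0.0
[ 0.39  0.46 -0.16  1.93  0.1   0.77 -0.38]
0.2 1 [[-0.34, 0.73], [-0.34, 0.73], [-0.34, 0.73]]
0.3 1717 [[-0.35, 0.62], [-0.33, 0.77], [-0.32, 0.79]]
0.4 1395 [[-0.35, 0.77], [-0.33, 0.79], [-0.32, 0.79]]
0.5 1378 [[-0.35, 0.77], [-0.33, 0.79], [-0.32, 0.79]]
0.6 1343 [[-0.35, 0.77], [-0.33, 0.79], [-0.32, 0.79]]
0.7 1299 [[-0.35, 0.77], [-0.33, 0.79], [-0.32, 0.79]]
0.8 1195 [[-0.35, 0.77], [-0.33, 0.79], [-0.32, 0.79]]
arm min y [ 0.50658252 -0.25102191  0.379882  ] -0.22329620191413382
world [ 0.46  -0.339  0.25 ] now [ 0.451 -0.179  0.249] d [-0.131, 0.092, -0.001] rv [-0.004, 0.001, 0.004] rows 3.2
```

```bash
python3 -m handwheel '[[1,-0.03,0.021,0,0,0,0],[1,-0.06,0.042,0,0,0,0],[1,-0.09,0.063,0,0,0,0],[1,-0.115,0.08,0,0,0,0],[1,-0.131,0.092,0,0,0,0],[1,-0.131,0.092,0,0,0,0]]' && python3 - <<'E'
from h import *
print(get_state()["q"].round(2))
im,d,P=cloud("top");t0=np.load("top0.npz")["P"]
new=(P[...,2]-t0[...,2]>.05)&(P[...,1]<0)&(P[...,0]<.75)&(P[...,0]>-.1);Q=P[new]
for x in np.arange(.1,.6,.05):
    q=Q[abs(Q[:,0]-x-.025)<.025]
    if len(q)>5:print(x.round(2),"y",np.percentile(q[:,1],[1,99]).round(2),"z",np.percentile(q[:,2],[2,98]).round(2))
go([.46,-.339,.15],rot(0,np.deg2rad(-122)));go([.46,-.339,.033-.0235],rot(0,np.deg2rad(-122)))
E
```

```text
clock: 23.3
tool_pos: [0.4601, -0.3437, 0.2513]
eef_rot: [0.875, 0.483, -0.0, 0.002]
contact_force: [-0.8, 0.6, -0.2]
opening: 0.993
finger_force: 0.0
[ 0.65  0.57 -0.15  1.68  0.11  0.9  -0.1 ]
0.1 y [-0.09 -0.04] z [0.46 0.64]
0.15 y [-0.13 -0.08] z [0.58 0.75]
0.2 y [-0.26 -0.12] z [0.71 0.87]
0.25 y [-0.28 -0.15] z [0.76 0.87]
0.3 y [-0.31 -0.21] z [0.73 0.81]
0.35 y [-0.34 -0.24] z [0.38 0.76]
0.4 y [-0.36 -0.27] z [0.36 0.71]
0.45 y [-0.37 -0.29] z [0.36 0.67]
0.5 y [-0.41 -0.31] z [0.35 0.64]
0.55 y [-0.37 -0.36] z [0.37 0.39]
world [ 0.46  -0.339  0.15 ] now [ 0.46  -0.341  0.251] d [0.002, -0.001, 0.101] rv [0.001, 0.001, -0.001] rows 2.0
world [ 0.46  -0.339  0.01 ] now [ 0.46  -0.341  0.251] d [0.002, -0.002, 0.242] rv [0.001, 0.001, -0.001] rows 4.8
```

```bash
python3 -m handwheel '[[1,0,0,0.04,0,0,0],[1,0.001,-0.001,0.08,0,0,0],[1,0.002,-0.001,0.12,0,0,0],[1,0.002,-0.002,0.16,0,0,0],[1,0.002,-0.002,0.19,0,0,0],[1,0.002,-0.002,0.215,0,0,0],[1,0.002,-0.002,0.235,0,0,0],[1,0.002,-0.002,0.240,0,0,0],[1,0.002,-0.002,0.240,0,0,0]]' && python3 - <<'E'
from h import *
print(get_state()["q"].round(2));go([.46,-.339,.010],rot(0,np.deg2rad(-122)))
E
```

```text
clock: 24.25
tool_pos: [0.4592, -0.3364, 0.0102]
eef_rot: [0.874, 0.486, -0.0, -0.001]
contact_force: [0.0, -0.2, 0.2]
opening: 1.001
finger_force: 0.0
[ 0.6   0.92 -0.08  1.86  0.19  0.36 -0.18]
world [ 0.46  -0.339  0.01 ] now [ 0.459 -0.336  0.01 ] d [-0.002, 0.002, 0.0] rv [-0.002, 0.0, 0.002] rows 0.1
```

Clear of everything. Close on the cup and lift.

```bash
python3 -m handwheel '[[0.4,0,0,0,0,0,0],[0.4,0,0,0,0,0,0],[0.4,0,0,0,0,0,0],[0.4,0,0,0,0,0,0],[0.4,0,0,0,0,0,0],[0.4,0,0,0,0,0,0]]' 15 && python3 -m handwheel '[[0.4,0,0,-0.02,0,0,0],[0.4,0,0,-0.05,0,0,0],[0.4,0,0,-0.09,0,0,0],[0.4,0,0,-0.13,0,0,0],[0.4,0,0,-0.17,0,0,0],[0.4,0,0,-0.21,0,0,0],[0.4,0,0,-0.25,0,0,0],[0.4,0,0,-0.27,0,0,0],[0.4,0,0,-0.27,0,0,0]]' 15 && python3 - <<'E'
from h import *
print(get_state()["q"].round(2))
# ledge place: cup center x -0.052 wrt sill; options of yaw
for k in(0,180): go(frombox([-.06,0,.17]),rot(0,YAW+np.deg2rad(k)))
E
```

```text
clock: 24.85
tool_pos: [0.4592, -0.3387, 0.0108]
eef_rot: [0.875, 0.485, -0.0, 0.001]
contact_force: [-1.2, 0.7, 5.1]
opening: 0.71
finger_force: 14.3
clock: 25.75
tool_pos: [0.4602, -0.339, 0.2828]
eef_rot: [0.875, 0.485, 0.001, 0.003]
contact_force: [-0.2, 0.0, -2.3]
opening: 0.707
finger_force: 14.9
[ 0.65  0.53 -0.16  1.64  0.1   0.97 -0.1 ]
world [0.467 0.229 0.31 ] now [ 0.46  -0.339  0.283] d [0.485, -0.296, -0.029] rv [0.0, 0.007, -2.529] rows 16.9
world [0.467 0.229 0.31 ] now [ 0.46  -0.339  0.283] d [0.485, -0.296, -0.029] rv [0.005, -0.0, 0.612] rows 11.4
```

```bash
python3 -m handwheel '[[0.4,0.485,-0.296,-0.029,0,0,-2.529],[0.4,0.485,-0.296,-0.029,0,0,-2.529],[0.4,0.485,-0.296,-0.029,0,0,-2.529],[0.4,0.485,-0.296,-0.029,0,0,-2.529],[0.4,0.485,-0.296,-0.029,0,0,-2.529],[0.4,0.485,-0.296,-0.029,0,0,-2.529],[0.4,0.485,-0.296,-0.029,0,0,-2.529],[0.4,0.485,-0.296,-0.029,0,0,-2.529],[0.4,0.485,-0.296,-0.029,0,0,-2.529],[0.4,0.485,-0.296,-0.029,0,0,-2.529]]' && python3 -m handwheel '[[0.4,0,0,0,0,0,0]]' && python3 - <<'E'
from h import *
print(get_state()["q"].round(2))
go(frombox([-.065,0,.17]),rot(0,YAW))
E
```

```text
clock: 26.75
tool_pos: [0.4627, 0.1624, 0.3035]
eef_rot: [0.307, 0.952, -0.002, -0.002]
contact_force: [0.6, 0.3, -1.4]
opening: 0.708
finger_force: 14.9
clock: 26.85
tool_pos: [0.4621, 0.1696, 0.3044]
eef_rot: [0.302, 0.953, 0.002, -0.003]
contact_force: [-0.2, 0.0, -1.9]
opening: 0.709
finger_force: 14.9
[-0.02  0.45 -0.64  1.81  0.31  0.98  0.17]
world [0.462 0.227 0.31 ] now [0.462 0.17  0.304] d [0.033, 0.047, -0.005] rv [0.006, -0.004, -1.014] rows 6.8
```

```bash
python3 -m handwheel '[[0.4,0.033,0.047,-0.005,0,0,-1.014],[0.4,0.033,0.047,-0.005,0,0,-1.014],[0.4,0.033,0.047,-0.005,0,0,-1.014],[0.4,0.033,0.047,-0.005,0,0,-1.014],[0.4,0.033,0.047,-0.005,0,0,-1.014],[0.4,0.033,0.047,-0.005,0,0,-1.014],[0.4,0.033,0.047,-0.005,0,0,-1.014],[0.4,0.033,0.047,-0.005,0,0,-1.014],[0.4,0.033,0.047,-0.005,0,0,-1.014]]' && python3 - <<'E'
from h import *
print(get_state()["q"].round(2),tip().round(3))
gotip([-.060,0,.018],rot(0,YAW))
im,d,P=cloud("scene");B=tobox(P.reshape(-1,3)).reshape(P.shape)*1000
t=tip()*1000
m=(abs(B[...,0]-t[0])<45)&(abs(B[...,1]-t[1])<45)&(B[...,2]<t[2]+30)&(B[...,2]>t[2]-40)&(im.mean(2)>75);Q=B[m];print(len(Q),np.percentile(Q,[2,98],axis=0).round().tolist())
E
```

```text
clock: 27.75
tool_pos: [0.4647, 0.2178, 0.3089]
eef_rot: [-0.19, 0.982, -0.0, -0.002]
contact_force: [-0.8, -0.4, -1.1]
opening: 0.706
finger_force: 14.9
[ 0.03  0.54 -0.91  1.74  0.47  1.1   0.92] [-0.066 -0.01   0.192]
world [0.467 0.229 0.134] now [0.465 0.218 0.309] d [-0.007, 0.01, 0.174] rv [0.0, -0.004, -0.018] rows 3.5
298 [[-95.0, -38.0, 178.0], [-40.0, 23.0, 217.0]]
```

```bash
python3 -m handwheel '[[0.4,0,0.005,0.04,0,0,0],[0.4,-0.004,0.01,0.08,0,0,-0.018],[0.4,-0.007,0.01,0.12,0,0,-0.018],[0.4,-0.007,0.01,0.15,0,0,-0.018],[0.4,-0.007,0.01,0.168,0,0,-0.018],[0.4,-0.007,0.01,0.175,0,0,-0.018],[0.4,-0.007,0.01,0.175,0,0,-0.018]]' && python3 - <<'E'
from h import *
print(get_state()["q"].round(2),tip().round(4))
E
```

```text
clock: 28.5
tool_pos: [0.4674, 0.2303, 0.1346]
eef_rot: [-0.2, 0.98, -0.0, -0.001]
contact_force: [0.4, 0.4, -0.8]
opening: 0.713
finger_force: 14.9
[-0.11  0.76 -0.73  1.93  0.75  0.74  0.68] [-0.0589  0.0008  0.0181]
```

```bash
python3 -m handwheel '[[0.4,0,0,0.002,0,0,0],[0.4,0,0,0.003,0,0,0],[0.4,0,0,0.003,0,0,0]]'; python3 -m handwheel '[[1,0,0,0,0,0,0],[1,0,0,0,0,0,0],[1,0,0,0,0,0,0],[1,0,0,0,0,0,0],[1,0,0,-0.03,0,0,0],[1,0,0,-0.06,0,0,0],[1,0.02,0,-0.085,0,0,0],[0.3,0.03,0,-0.085,0,0,0],[0.3,0.03,0,-0.085,0,0,0]]' && python3 - <<'E'
from h import *
print(get_state()["q"].round(2),tip().round(4))
im,d,P=cloud("scene");B=tobox(P.reshape(-1,3)).reshape(P.shape)*1000
m=(B[...,0]>-120)&(B[...,0]<-10)&(abs(B[...,1])<100)&(B[...,2]>8)&(B[...,2]<50)&(im.mean(2)>70)
Q=B[m];print(len(Q),np.percentile(Q,[3,50,97],axis=0).round().tolist())
from scipy.optimize import least_squares
print(least_squares(lambda p:np.hypot(Q[:,0]-p[0],Q[:,1]-p[1])-(26+6.5*Q[:,2]/42),[-60,0],loss='soft_l1').x.round(1))
gotip([-.11,0,.09],rot(30))
E
```

```text
clock: 28.8
tool_pos: [0.4682, 0.231, 0.1329]
eef_rot: [-0.2, 0.98, 0.0, 0.0]
contact_force: [0.0, 0.2, 0.4]
opening: 0.71
finger_force: 14.8
clock: 29.7
tool_pos: [0.4391, 0.2179, 0.2172]
eef_rot: [-0.2, 0.98, -0.001, -0.001]
contact_force: [1.5, 0.8, -0.0]
opening: 0.846
finger_force: 0.0
[-0.03  0.62 -0.84  1.94  0.61  0.86  0.77] [-0.0898  0.0004  0.1007]
316 [[-85.0, -29.0, 10.0], [-62.0, -9.0, 30.0], [-26.0, 32.0, 42.0]]
[-55.4   1.1]
world [0.431 0.214 0.21 ] now [0.44  0.218 0.217] d [0.009, -0.0, 0.007] rv [0.0, -0.526, 0.003] rows 3.5
```

Cup stands upright on the ledge at (-55, 1) mm. Next I tilt and close partway, then drop behind it.

```bash
python3 -m handwheel '[[0.3,0.009,0,0.007,0,-0.13,0],[0.3,0.009,0,0.007,0,-0.27,0],[0.3,0.009,0,0.007,0,-0.4,0],[0.3,0.009,0,0.007,0,-0.526,0],[0.3,0.009,0,0.007,0,-0.526,0],[0.3,0.009,0,0.007,0,-0.526,0]]' && python3 - <<'E'
from h import *
print(get_state()["q"].round(2),tip().round(4))
gotip([-.108,.001,.02],rot(30))
E
```

```text
clock: 30.35
tool_pos: [0.4412, 0.1999, 0.2059]
eef_rot: [-0.191, 0.956, 0.015, 0.222]
contact_force: [-0.1, -0.6, -0.5]
opening: 0.302
finger_force: 0.0
[-0.22  0.48 -0.61  2.42  1.8   0.47 -0.48] [-0.105  -0.0156  0.0871]
world [0.433 0.216 0.14 ] now [0.441 0.2   0.206] d [0.03, 0.022, 0.058] rv [-0.057, -0.078, 0.01] rows 1.4
```

```bash
python3 -m handwheel '[[0.3,-0.003,0.018,0,-0.057,-0.078,0.01],[0.3,-0.003,0.018,0,-0.057,-0.078,0.01],[0.3,-0.003,0.018,0,-0.057,-0.078,0.01],[0.3,-0.003,0.018,0,-0.057,-0.078,0.01]]' && python3 - <<'E'
from h import *
print(get_state()["q"].round(2),tip().round(4))
gotip([-.105,.001,.02],rot(30))
E
```

```text
clock: 30.75
tool_pos: [0.437, 0.2171, 0.2061]
eef_rot: [-0.191, 0.947, 0.051, 0.252]
contact_force: [-0.3, -0.0, -0.0]
opening: 0.299
finger_force: 0.0
[-0.16  0.52 -0.74  2.48  2.04  0.58 -0.75] [-0.1037  0.0005  0.0865]
world [0.436 0.217 0.14 ] now [0.437 0.217 0.206] d [0.034, 0.001, 0.057] rv [-0.001, -0.003, -0.001] rows 1.3
```

```bash
python3 -m handwheel '[[0.3,0.017,0,0.028,0,0,0],[0.3,0.034,0.001,0.057,0,0,0],[0.3,0.034,0.001,0.057,0,0,0],[0.3,0.034,0.001,0.057,0,0,0]]' && python3 - <<'E'
from h import *
print(get_state()["q"].round(2),tip().round(4))
gotip([-.03,.001,.022],rot(30));gotip([.018,.001,.026],rot(45))
E
```

```text
clock: 31.15
tool_pos: [0.4339, 0.2192, 0.1385]
eef_rot: [-0.191, 0.948, 0.053, 0.25]
contact_force: [-0.0, 1.1, -0.2]
opening: 0.299
finger_force: 0.0
[-0.03  0.87 -1.13  2.56  2.    1.06 -0.75] [-0.1057  0.0035  0.0189]
world [0.505 0.246 0.142] now [0.434 0.219 0.138] d [-0.068, -0.003, 0.035] rv [0.005, -0.006, -0.003] rows 1.5
world [0.553 0.267 0.149] now [0.434 0.219 0.138] d [-0.117, -0.002, 0.054] rv [0.004, -0.268, -0.004] rows 2.6
```

```bash
python3 -m handwheel '[[0.3,-0.016,-0.001,0.008,0,0,0],[0.3,-0.034,-0.002,0.017,0,0,0],[0.3,-0.052,-0.003,0.026,0,-0.05,0],[0.3,-0.068,-0.003,0.034,0,-0.1,0],[0.3,-0.080,-0.003,0.038,0,-0.18,0],[0.3,-0.092,-0.003,0.043,0,-0.268,0],[0.3,-0.105,-0.003,0.049,0,-0.268,0],[0.3,-0.118,-0.003,0.055,0,-0.268,0],[0.3,-0.118,-0.003,0.055,0,-0.268,0]]' && python3 chk.py
```

```text
clock: 32.05
tool_pos: [0.5573, 0.265, 0.1523]
eef_rot: [-0.183, 0.904, 0.075, 0.378]
contact_force: [-0.7, 0.4, 0.9]
opening: 0.304
finger_force: 0.2
[ 0.0207 -0.0021  0.0288] [-0.01  0.99 -1.05  2.43  2.32  1.23 -0.73]
4
[[27, -29, 41], [27, -29, 38], [38, -12, 18], [41, -35, 16]]
flap x [ 8. 26. 40.]
```

Cup appears to be in, with only the flap visible. I retreat and check.

```bash
python3 -m handwheel '[[0.3,0.025,0,-0.03,0,0,0],[0.3,0.03,0,-0.06,0,0.1,0],[0.3,0.02,0,-0.11,0,0.25,0],[0.3,0.0,0,-0.15,0,0.4,0],[0.3,0.0,0,-0.18,0,0.55,0],[0.3,0.0,0,-0.2,0,0.7,0],[0.3,0.0,0,-0.2,0,0.7,0],[0.3,0.0,0,-0.2,0,0.7,0],[0.3,0.0,0,-0.2,0,0.7,0]]' && python3 chk.py && python3 - <<'E'
from h import *
for n in("scene","top"):
    im,d,P=cloud(n);B=tobox(P.reshape(-1,3)).reshape(P.shape)*1000
    m=(B[...,0]>-95)&(B[...,0]<-10)&(abs(B[...,1])<122)&(B[...,2]>8)&(B[...,2]<60);print(n,"on ledge",m.sum())
    P0=np.load(n+"0.npz")["P"];Q=np.linalg.norm(P-P0,axis=2);w=(P0[...,0]>.38)&(P0[...,0]<.75)&(P0[...,1]<-.1)&(P0[...,1]>-.42)&(P0[...,2]<.3)
    w2=w&(Q>.02)&(P0[...,2]>.03);print("board region changed",w2.sum(),"of",w.sum(),np.percentile(P0[w2],[5,50,95],axis=0).round(3).tolist())
E
```

```text
clock: 33.0
tool_pos: [0.4249, 0.2115, 0.2958]
eef_rot: [-0.198, 0.979, 0.009, 0.046]
contact_force: [1.3, 0.3, -1.1]
opening: 0.3
finger_force: 0.0
[-0.1076  0.      0.1792] [ 0.19  0.55 -1.2   1.94  0.67  1.    0.66]
142
[[2, 32, 52], [2, 5, 54], [0, -5, 53], [0, 4, 48], [2, 30, 40], [0, -14, 48], [3, 17, 39], [2, -25, 47], [2, 3, 38], [0, 29, 31], [-2, -14, 39], [2, 17, 29], [1, -24, 37], [0, -8, 31], [1, -6, 27], [-2, -22, 28]]
flap x [-1.  1.  3.]
scene on ledge 0
board region changed 776 of 21042 [[0.432, -0.37, 0.033], [0.462, -0.337, 0.047], [0.489, -0.312, 0.059]]
top on ledge 27
board region changed 108 of 10881 [[0.43, -0.368, 0.039], [0.458, -0.354, 0.055], [0.49, -0.309, 0.064]]
```

```bash
python3 -m handwheel '[[0.3,0,0,0,0,0,0],[0.3,0,0,0,0,0,0],[0.3,0,0,0,0,0,0]]' | head -2; python3 -c "
from plant import *;print(finish_job())"
```

```text
clock: 33.45
tool_pos: [0.4246, 0.2095, 0.2917]
the job is handed in; nothing more can be done
None
```

I pushed both plating rings and then the empty cup through the flap and handed the job in at 33.5 s; the last depth check showed the flap shut, the ledge clear and nothing else on the board moved.

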